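Build up a bearing stack on a stub spindle and lock it with the swing keeper

TASK

Build up the bearing stack on the upright stub spindle: first the wide-bore bearing with the brass cage right down on its shoulder, then the plain aluminium spacer, then the narrow-bore bearing with the black seals, each lying flat and fully home, and finally swing the steel keeper in by its red peg, all the way to its stop, to lock them. One of the three parts is kept clean in the green box, whose lid drops shut unless it is lifted by its bow handle and tipped right back against its stop. Let each part down over the spindle rather than dropping it from above, and leave the oil can, the spray can and the torch standing and lying where they are.

Things in the scene. Friction and masses are not known exactly. Their poses are not given: they have to be found in the camera images.
- spindle: Fixed. Upright bright steel stub spindle on a blue base plate, 12 mm thick, with a bolt head 10 mm high near each corner. Origin: spindle axis at the bench top; +z up, +x towards the blue keeper post (23 mm across, 77 mm high, at x = 75 mm). Plate: x -62 to +118, y +-56 mm. It stands ahead left or ahead right, the dust box in the other place.
- spindle_top (a point): Tip of the spindle, 96 mm above the bench. Diameters going up (heights above bench): 38 mm at 22 to 32, taper to 32 mm at 35.5 to 50, taper to 23 mm at 57.5 to 74.5, taper to a neck of 15 mm at 78 to 85, a head of 23 mm at 87.5 to 89.5, tapering to 9 mm at 96.
- seat (a point): Centre of the spindle's shoulder (50 mm across), on the axis, 22 mm above the bench. Fully home, undersides lie above this point by: wide-bore bearing 0, spacer 15 mm, narrow-bore bearing 37 mm.
- keeper (a joint): Keeper's swing about its vertical pivot, rad. 0 = locked at its stop: its slot round the spindle's neck, above the stack. Grows as it swings out to the base's +y side, up to 1.7; starts at 1.0 to 1.5. Light friction (0.04 N m), stays where left. It passes 2 mm over a fully home narrow-bore bearing and is blocked by a part that sits too high.
- keeper_pivot (a point): Fixed point on the keeper's pivot axis: base frame x = 75 mm, y = 0, 80.5 mm above the bench. The keeper is a 5 mm steel plate there, underside 78 mm above the bench.
- keeper_peg (a point): Red upright peg on the keeper, moving with it: 11 mm across from the plate (83 mm above bench) to 98 mm, 15 mm across at 100 to 112, top 114 mm; this point on its axis, 100 mm up, 87 mm from the pivot axis. Locked, it is at x = -10, y = +16.5 mm in the base's frame: push it towards the base's -y. The plate reaches 7 mm beyond it on the +y side.
- dust_box: Fixed. Green steel box, 156 x 156 mm outside, walls 46 mm high and 3 mm thick, a thin black liner on the bench as floor. Origin: centre of its underside; +x points away from the robot, to the lid hinge side.
- lid (a joint): Angle of the box's lid, rad: 0 shut, grows as it opens, 1.8 leaning back against its stop. Hinge along the box's y at the +x wall. The lid (0.22 kg, free hinge) falls shut if let go below about 1.55 and stays open of itself beyond that. Starts shut.
- lid_hinge (a point): Fixed point in the middle of the lid's hinge axis, 78 mm from the box's origin along its +x, 47 mm above the bench.
- lid_handle (a point): Middle of the bar of the lid's steel bow handle: a round bar 10 mm thick along the box's y, 72 mm between its two legs, 31 mm clear above the lid's top. Moves with the lid, 156 mm from the hinge axis. Lid shut: 83 mm above the bench, x = -74 mm in the box's frame, just over the front wall. The bar can turn in the fingers as the lid swings.
- large_bearing: Loose wide-bore bearing: steel ring with a brass-coloured cage between its races, 68 mm outside, bore 40 mm, 15 mm high, 0.19 kg. Origin: centre of its underside; z along its axis. Goes on first. Lies flat.
- spacer: Loose plain aluminium spacer ring, 50 mm outside, bore 34 mm, 22 mm high, 0.12 kg. Origin: centre of its underside; z along its axis. Goes on second. Lies flat.
- small_bearing: Loose narrow-bore bearing: steel ring with black seals, 62 mm outside, bore 25 mm, 17 mm high, 0.23 kg. Origin: centre of its underside; z along its axis. Goes on third. Lies flat. Any one of the three parts lies in the dust box, the other two on the bench between box and spindle base, one behind the other.
- oil_can: Bystander: round grey oil can with a thin spout, 68 x 81 x 166 mm, standing behind the middle of the work. Origin: centre of its underside.
- spray_can: Bystander: red and white aerosol can, 59 mm across, 198 mm high, standing behind the middle of the work. Origin: centre of its underside.
- torch: Bystander: yellow hand torch, 43 x 132 x 43 mm, lying across the front edge of the bench. Origin: centre of its underside.
There are look-alikes about, which are no part of the job. What is shaped like the small_bearing but pink is not meant.

How it is judged:
On the way, in this order (a step that is already met when the one before it is completed fails the run):
1. the wide-bore bearing is fully home on the shoulder (horizontal distance between large_bearing and seat below 0.0035 m and z of large_bearing in the frame of seat between -0.003 and 0.003 m and angle between large_bearing's own z axis and vertical below 0.06 rad and contact force between large_bearing and the fingers below 0.05 N), for 0.2 s.
2. the spacer is fully home on the wide-bore bearing (horizontal distance between each of large_bearing, spacer and seat below 0.0035 m and z of large_bearing in the frame of seat between -0.003 and 0.003 m and angle between each of large_bearing, spacer's own z axis and vertical below 0.06 rad and z of spacer in the frame of seat between 0.012 and 0.018 m and contact force between spacer and the fingers below 0.05 N), for 0.2 s.
3. the narrow-bore bearing is fully home on the spacer, the keeper still clear (horizontal distance between each of large_bearing, spacer, small_bearing and seat below 0.0035 m and z of large_bearing in the frame of seat between -0.003 and 0.003 m and angle between each of large_bearing, spacer, small_bearing's own z axis and vertical below 0.06 rad and z of spacer in the frame of seat between 0.012 and 0.018 m and z of small_bearing in the frame of seat between 0.034 and 0.04 m and contact force between small_bearing and the fingers below 0.05 N and value of joint keeper above 0.5 rad), for 0.2 s.
At the end, for the whole second after the job is handed in: Wide-bore bearing, spacer and narrow-bore bearing lie flat (within 3.4 degrees), released and at rest on the spindle, each within 3 mm of its home height and 3.5 mm of the axis, and the keeper is within 0.06 rad of its locked stop (all of step 2 and horizontal distance between small_bearing and seat below 0.0035 m and z of small_bearing in the frame of seat between 0.034 and 0.04 m and angle between small_bearing's own z axis and vertical below 0.06 rad and value of joint keeper below 0.06 rad and contact force between each of large_bearing, small_bearing and the fingers below 0.05 N and linear speed of each of large_bearing, spacer, small_bearing below 0.02 m/s); the robot touches nothing.
It fails at once if a part is let go in the air above the spindle ((height (world z) of large_bearing above 0.12 m and contact force between large_bearing and the fingers below 0.05 N and linear speed of large_bearing above 0.5 m/s) or (height (world z) of spacer above 0.12 m and contact force between spacer and the fingers below 0.05 N and linear speed of spacer above 0.5 m/s) or (height (world z) of small_bearing above 0.12 m and contact force between small_bearing and the fingers below 0.05 N and linear speed of small_bearing above 0.5 m/s)).
It fails at once if the oil can, the spray can or the torch is shifted by more than 30 mm or a can is tipped (distance of any of oil_can, spray_can, torch from where it was at the start of the episode above 0.03 m or angle between any of oil_can, spray_can's own z axis and vertical above 0.4 rad).
It also fails if it takes over 72 s, if anything falls off the work surface, if the arm or the gripper's body presses on something with over 40 N, if the wrist force passes 120 N, or if a joint passes its speed limit or range.

ROBOT

A 6-joint arm with a two-finger parallel gripper is mounted at the origin on a cart in front of the work surface, level with it; the furniture and walls round the work are solid. World frame = base frame: x ahead of the robot, y to its left, z up, the work surface at z = 0. Lengths are in m, angles in rad, forces in N, time in s.
With the tool pointing down it reaches from about 0.35 to 0.775 m from the base axis. Payload 5.5 kg.
Tool frame: the origin (TCP) lies midway between the tips of the shut fingers; the grasp point (between the pads) lies 19 mm behind it; z points along the fingers, y is the line along which they close (so a half turn about z gives the same grasp; the last joint's range is limited). The gripper opens to 85 mm and grips with 20 to 120 N. Pads are 22 mm wide; open, the fingers measure 114 mm over their backs; the gripper's body (76 mm by 85 mm) begins 54 mm behind the grasp point. The pads swing forward as they close: fully open they stand 13 mm farther back than shut.
Start: joints at [-1.31, 0.313, 0.046, 1.304, 0, 1.431], TCP at [0.224, -0.529, 0.231] pointing down, gripper open.
Joint ranges: [-2.76, 2.76], [-0.86, 1.69], [-1.03, 1.26], [-2.2, 2.34], [-1.47, 1.5], [-3.14, 3.14]. Speed limits (rad/s): [2.57, 2.57, 3.14, 3.14, 3.14, 3.14].

INTERFACE

Orientations are given as a unit quaternion [w, x, y, z].
In Python, from workcell import env gives the robot as it stands.
- The arm moves only by the tool move_arm, never from a script. Its argument "targets" is a list of rows, each a list of 3 entries, a list of its own where there are three numbers: the shift along the tool's x, y, z in mm, then the turn, a rotation vector about the tool's x, y, z in units of 10 degrees (1.0 is 10 degrees), then the closure, from -1 (fully open) to 1 (shut). In form: [[[dx, dy, dz], [ax, ay, az], gripper], ...]. A call has 1 to 5 rows; each row is the pose to reach, as a shift and turn from the pose commanded when the call began, along the tool's axes at that moment; what a row does not reach only later rows make up. A row lasts 1/8 s, in which the tool goes at most 62.5 mm and 10.7 degrees, less where a joint would pass 70% of its speed; a pose out of reach is approached as far as the arm can. A call with a gripper value outside its range is refused whole. The fingers move at their own pace and stop on an object; "squeeze" is the grip in N (left out, the last holds). Time passes only in rows, so rows that repeat a pose let the fingers close. It gives the time, the measured TCP pose, the force, the opening and the grip force at its end, in the units of the state.
- env.get_state(): the state, without advancing time (a new reading comes with each control period).
- env.read_camera(name): name is "scene" or "top" or "wrist"; returns a dict with "pixels" (384x512x3 uint8, red, green, blue), "fovy" (degrees; the focal length in pixels is half the picture's height over the tangent of half this angle, whatever the lens; pixels are square), "cx", "cy" (the principal point, pixels), "extrinsics" (4x4, takes a point from world to camera coordinates); the wrist camera has in their place "mount" (4x4, takes a point from camera to tool coordinates, whose origin is the TCP and whose axes are the flange's). Camera axes: x right, y up, looking along -z (the intrinsics and any distortion apply to the point x, -y, -z); pixel columns grow to the right and rows downward; lengths in m; the calibration is good to about 2 mm. A picture is of the moment at which its call begins: read the wrist's pose just before it. There is no depth.
- env.hand_in(): hands the job in; it is judged then, once.
Trained networks look in a picture, given as the dict that the camera call returned (one of the last four; its "shot" number tells which), for a name from the list of things; names that differ only in an ending like _2 or _b are one class to them, and where a whole thing is asked for, a point or a joint stands for the part that bears it (a point fixed in the world has none). Each returns a list of dicts, best first, with "confidence" (0 to 1); they miss things now and then, are a little off and sometimes report something else, mostly with a low value. They report only what shows in the picture. A call takes as long as a camera call. They do not tell look-alikes from the thing itself.
- env.spot_in(thing, picture): "centre" ([x, y, z] in m, in world coordinates, good to about 4 mm: the middle of the surface that is visible of it).
- env.regions_of(thing, picture): "mask" (384x512 bool, what is visible of it).
- env.landmark_of(thing, picture): "centre" ([x, y, z] in m, in world coordinates, good to about 4 mm: a listed point, or the origin of a listed thing).
The state is a dict: "clock": time; "joint_pos": joint angles; "qvel": joint speeds; "tau": joint torques, N m; "tcp_pos": TCP position; "orientation": TCP orientation; "wrist_force": force on the tool from outside, world axes, zero at the start; "ft_torque": the same for the moment, N m; "finger_gap": finger opening in m; "grip_force": force on a finger pad.
Only numpy, scipy, OpenCV 4.12 (cv2) and the standard library are available. Lean on these libraries where they do the work, as an engineer would, in place of code of your own. Each camera call takes 0.05 s, during which the arm holds its last target. There are 200 camera calls.

## Working session

There is one attempt and no reset: what is moved stays moved. The work goes in short steps, Python scripts to look and compute and a tool call to move; the robot and the scene stay as the last step left them, time stands still between calls to the robot, and variables do not carry over. Pictures are saved under pics/ and viewed, at most 10 in all, crops included, and the job is handed in when it is done.

Besides the shell and the picture viewer there is one more tool, called after "Request:" as name(argument=value, ...), one argument or row to a line, values as JSON. move_arm: Moves the arm, as the interface text tells. Its arguments: {"type":"object","properties":{"targets":{"type":"array","items":{"type":"array"}},"squeeze":{"type":"number"}},"required":["targets"]}

```bash
mkdir -p pics; ls
cat > h.py <<'E'
import numpy as np, cv2
from workcell import env
from scipy.spatial.transform import Rotation as R
def save(p,n,crop=None,s=1):
    im=p["pixels"][:,:,::-1]
    if crop: x0,y0,x1,y1=crop; im=im[y0:y1,x0:x1]
    cv2.imwrite("pics/"+n,cv2.resize(im,None,fx=s,fy=s,interpolation=cv2.INTER_CUBIC))
def rot(s): q=s["orientation"]; return R.from_quat([q[1],q[2],q[3],q[0]]).as_matrix()
def cam(p,s=None):
    # returns f, camera->world 4x4
    f=192/np.tan(np.radians(p["fovy"])/2)
    if "extrinsics" in p: return f,np.linalg.inv(np.array(p["extrinsics"]))
    T=np.eye(4);T[:3,:3]=rot(s);T[:3,3]=s["tcp_pos"]
    return f,T@np.array(p["mount"])
def pix2w(p,u,v,z,s=None):
    f,T=cam(p,s)
    d=T[:3,:3]@np.array([(u-p["cx"])/f,-(v-p["cy"])/f,-1]); o=T[:3,3]
    return o+d*(z-o[2])/d[2]
def w2pix(p,P,s=None):
    f,T=cam(p,s); c=np.linalg.inv(T)@np.append(P,1)
    return p["cx"]+f*c[0]/-c[2], p["cy"]-f*c[1]/-c[2]
E
python3 - <<'E'
from h import *
s=env.get_state();print({k:np.round(v,3).tolist() for k,v in s.items()})
t=env.read_camera("top");c=env.read_camera("scene")
print({k:(v if k!="pixels" else 0) for k,v in t.items()})
print(c["fovy"],c["extrinsics"],[k for k in c])
print("wrist",[ (k) for k in []])
im=np.hstack([t["pixels"],c["pixels"]])[:,:,::-1]
cv2.imwrite("pics/a_top.png",cv2.resize(t["pixels"][:,:,::-1],(800,600)))
cv2.imwrite("pics/a_scene.png",cv2.resize(c["pixels"][:,:,::-1],(800,600)))
for n in ["spindle_top","seat","keeper_peg","keeper_pivot","lid_handle","lid_hinge","dust_box","large_bearing","spacer","small_bearing","oil_can","spray_can","torch","spindle"]:
  for nm,p in (("top",t),("scene",c)):
    r=env.landmark_of(n,p)
    print(n,nm,[(np.round(d["centre"],3).tolist(),round(d["confidence"],2)) for d in r[:4]])
E
```

```text
pics
{'clock': 0.0, 'joint_pos': [-1.31, 0.314, 0.045, 1.304, -0.0, 1.431], 'qvel': [0.0, 0.001, 0.001, 0.003, 0.002, 0.001], 'tau': [-0.0, -48.063, 29.853, 0.02, -0.0, -0.0], 'tcp_pos': [0.224, -0.529, 0.23], 'orientation': [-0.001, 0.98, 0.199, -0.0], 'wrist_force': [-1.301, -0.252, -0.521], 'ft_torque': [0.002, -0.021, 0.037], 'grip_force': 0.0, 'finger_gap': 0.085}
{'pixels': 0, 'fovy': 55.63002282982542, 'cx': 256.86331429226937, 'cy': 193.42521548008853, 'extrinsics': array([[ 0.00319788, -0.99993675,  0.01078321, -0.00706361],
       [ 0.99362171,  0.0043928 ,  0.11267916, -0.5281853 ],
       [-0.1127194 ,  0.0103541 ,  0.99357291, -0.94781771],
       [ 0.        ,  0.        ,  0.        ,  1.        ]]), 'shot': 1}
52.56794518908309 [[-0.89560571 -0.44469477 -0.01170343  0.50102902]
 [ 0.23655275 -0.49836319  0.8340725  -0.21420277]
 [-0.37674024  0.74423161  0.55153069 -0.69850435]
 [ 0.          0.          0.          1.        ]] ['pixels', 'fovy', 'cx', 'cy', 'extrinsics', 'shot']
wrist []
spindle_top top [([0.515, -0.255, 0.093], 0.75), ([0.558, 0.273, 0.049], 0.49)]
[... 765 characters left out ...]
74)]
large_bearing top [([0.567, 0.013, -0.001], 0.59), ([0.687, -0.08, 0.002], 0.31)]
large_bearing scene [([0.565, 0.004, 0.002], 0.86)]
spacer top []
spacer scene [([0.515, -0.254, -0.0], 0.49)]
small_bearing top [([0.493, -0.103, 0.004], 0.73), ([0.448, 0.009, 0.003], 0.65)]
small_bearing scene [([0.496, -0.105, 0.004], 0.9), ([0.447, 0.006, 0.001], 0.65)]
oil_can top [([0.691, -0.08, 0.004], 0.56)]
oil_can scene [([0.688, -0.08, -0.001], 0.81)]
spray_can top []
spray_can scene [([0.703, 0.078, 0.002], 0.57)]
torch top [([0.362, -0.028, 0.005], 0.84)]
torch scene [([0.367, -0.025, -0.001], 0.93)]
spindle top [([0.513, -0.252, 0.004], 0.93)]
spindle scene [([0.513, -0.256, -0.002], 0.81)]
```

View pics/a_top.png

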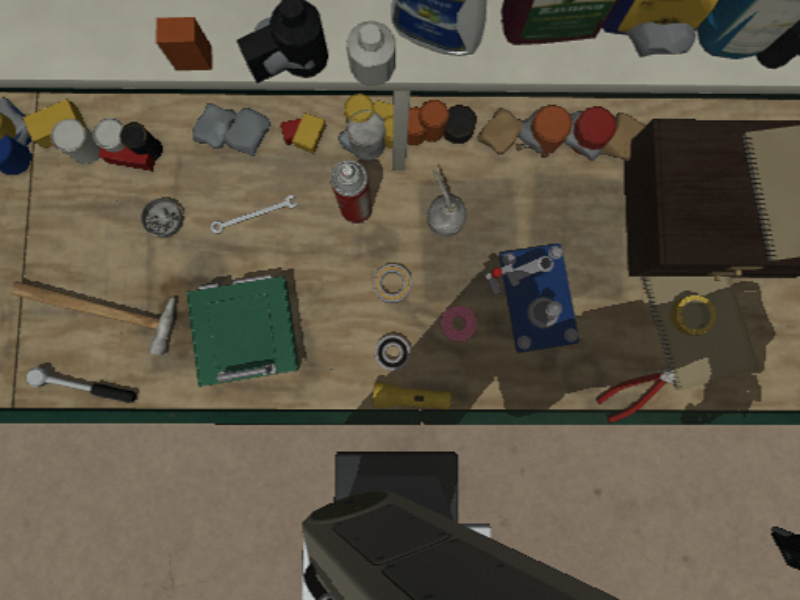

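View pics/a_scene.png

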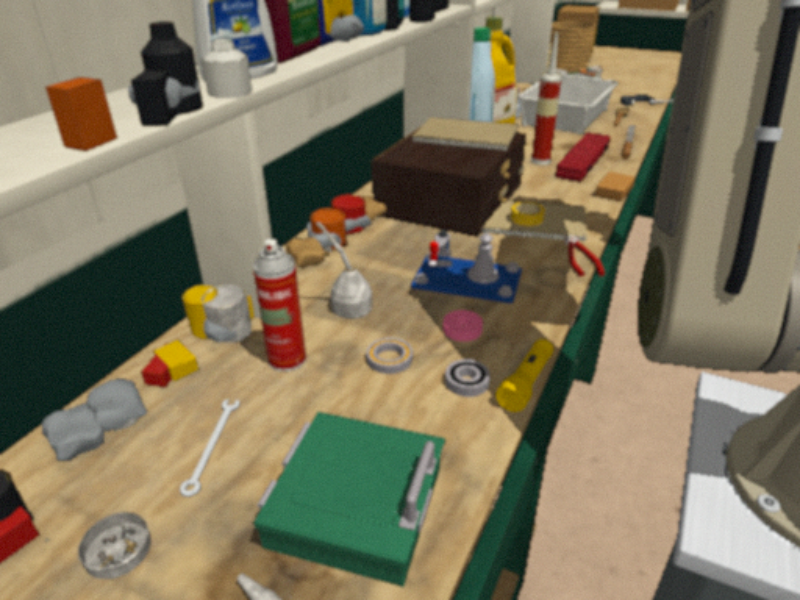

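Top view: the box is at (245,330) and the spindle base at (540,297), with the keeper's red peg at (497,271).

Ring candidates:
- **(392,282):** steel ring with a brass cage, so the wide-bore bearing.
- **(393,350):** steel ring with black seals, so the narrow-bore bearing.
- **(458,323):** pink look-alike.
- **(693,315):** yellow-brass ring off to the right, a look-alike.

No spacer is visible, so it must be in the box. I'll confirm the bearings in a crop before reaching.

```bash
cat >> h.py <<'E'
def plan(x,y,z,yaw,tilt=None):
    """world TCP target, tool x axis at yaw (deg), pointing down -> shift mm, rotvec in 10deg"""
    s=env.get_state(); A=rot(s); a=np.radians(yaw)
    B=np.array([[np.cos(a),np.sin(a),0],[np.sin(a),-np.cos(a),0],[0,0,-1]])
    d=A.T@(np.array([x,y,z])-s["tcp_pos"])*1000
    r=R.from_matrix(A.T@B).as_rotvec(degrees=True)/10
    print("shift",np.round(d,1).tolist(),"turn",np.round(r,2).tolist(),"rows",round(np.linalg.norm(d)/62.5,1))
def st():
    s=env.get_state(); A=rot(s)
    print("t",round(s["clock"],2),"tcp",np.round(np.array(s["tcp_pos"])*1000,1),"yaw",round(np.degrees(np.arctan2(A[1,0],A[0,0])),2),"z",np.round(A[:,2],3),"gap",round(s["finger_gap"]*1000,1),"F",np.round(s["wrist_force"],1),"grip",round(float(s["grip_force"]),1))
    return s
E
python3 - <<'E'
from h import *
s=st();w=env.read_camera("wrist");print(w["fovy"],w["cx"],w["cy"],np.round(w["mount"],3).tolist())
f,T=cam(w,s);print(np.round(T,3).tolist())
for z in (0,):print([np.round(pix2w(w,u,v,z,s),3).tolist() for u,v in((0,0),(511,0),(0,383),(511,383),(256,192))])
t=env.read_camera("top"); save(t,"b_crop.png",(225,150,385,250),5)
plan(0.42,-0.03,0.23,10)
E
```

```text
t 1.5 tcp [ 224.3 -529.5  231.3] yaw 22.96 z [ 0. -0. -1.] gap 85.4 F [-0.4 -0.4  0.5] grip 0.0
71.42567091233762 255.98165585792952 190.16702278631243 [[-0.001, 0.953, 0.302, 0.077], [1.0, 0.001, 0.001, -0.001], [0.0, 0.302, -0.953, -0.142], [0.0, 0.0, 0.0, 1.0]]
[[0.389, 0.878, 0.278, 0.294], [-0.921, 0.371, 0.117, -0.498], [-0.0, -0.302, 0.953, 0.373], [0.0, 0.0, 0.0, 1.0]]
[[0.286, -0.169, 0.0], [0.524, -0.732, 0.0], [-0.359, -0.246, 0.0], [0.02, -1.14, 0.0], [0.183, -0.545, 0.0]]
shift [375.0, -383.6, 1.3] turn [0.0, 0.0, 1.3] rows 8.6
```

View pics/b_crop.png

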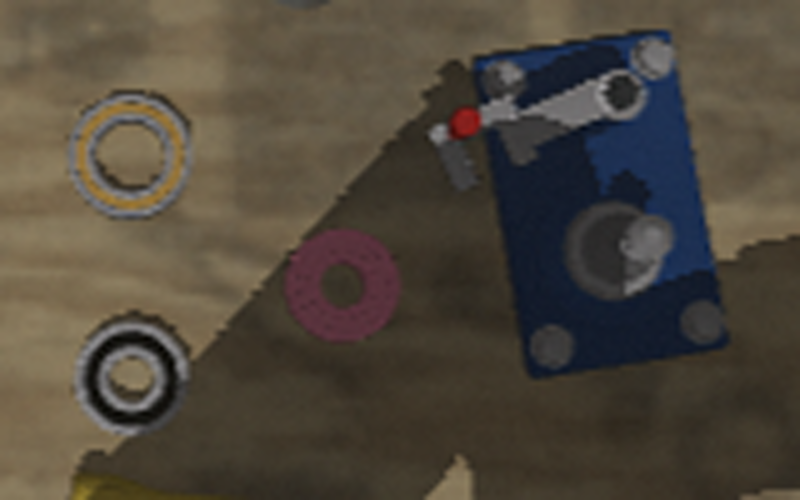

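The crop confirms it: the wide-bore bearing with the brass cage is at crop (130,155), the black-sealed bearing at (131,373), and the pink ring is the look-alike. I'll move over the spindle first to measure it.

Request:
move_arm(
  targets=[
    [[370,-160,0],[0,0,1.3],-1],
    [[370,-160,0],[0,0,1.3],-1],
    [[370,-160,0],[0,0,1.3],-1],
    [[370,-160,0],[0,0,1.3],-1],
    [[370,-160,0],[0,0,1.3],-1],
  ],
)

```text
clock: 2.22
tcp_pos: [0.4397, -0.3037, 0.2316]
orientation: [0.0, 0.996, 0.087, 0.0]
wrist_force: [0.9, -0.9, -0.2]
finger_gap: 0.0852
grip_force: 0.0
```

Run:
```python
from h import *
st();plan(0.50,-0.25,0.23,10);plan(0.46,0.01,0.23,10)
```

```text
t 2.23 tcp [ 439.7 -303.7  231.6] yaw 9.94 z [ 0.001 -0.001 -1.   ] gap 85.2 F [ 0.9 -0.9 -0.2] grip 0.0
shift [68.7, -42.4, 1.6] turn [0.0, -0.0, -0.01] rows 1.3
shift [74.2, -305.4, 1.4] turn [0.0, -0.0, -0.01] rows 5.0
```

Request:
move_arm(
  targets=[
    [[60,-40,0],[0,0,0],-1],
    [[60,-40,0],[0,0,0],-1],
    [[60,-40,0],[0,0,0],-1],
  ],
)

```text
clock: 2.6
tcp_pos: [0.4908, -0.2549, 0.2312]
orientation: [0.0, 0.996, 0.088, -0.0]
wrist_force: [-0.2, 0.7, 0.6]
finger_gap: 0.0854
grip_force: 0.0
```

Run:
```python
from h import *
s=st();w=env.read_camera("wrist")
save(w,"c_wrist.png",None,1.5)
for n in ["spindle_top","seat","keeper_pivot","keeper_peg","spindle"]:
    r=env.landmark_of(n,w);print(n,[(np.round(d["centre"],4).tolist(),round(d["confidence"],2),np.round(w2pix(w,d["centre"],s),1).tolist()) for d in r[:3]])
np.save("w_sp.npy",dict(w=w,s=s),allow_pickle=True)
```

```text
t 2.6 tcp [ 490.8 -254.9  231.2] yaw 10.07 z [-0. -0. -1.] gap 85.4 F [-0.2  0.7  0.6] grip 0.0
spindle_top [([0.5187, -0.2527, 0.0967], 0.7, [259.8, 154.3])]
seat [([0.514, -0.2509, 0.0215], 0.76, [257.0, 147.6])]
keeper_pivot [([0.5874, -0.2391, 0.0825], 0.73, [258.5, 83.1]), ([0.5694, -0.158, 0.1019], 0.72, [171.0, 85.6])]
keeper_peg [([0.57, -0.1568, 0.097], 0.74, [171.4, 85.1])]
spindle [([0.5129, -0.2535, -0.0011], 0.6, [258.7, 146.2]), ([0.3697, -0.0246, -0.0005], 0.15, [92.6, 213.5])]
```

View pics/c_wrist.png

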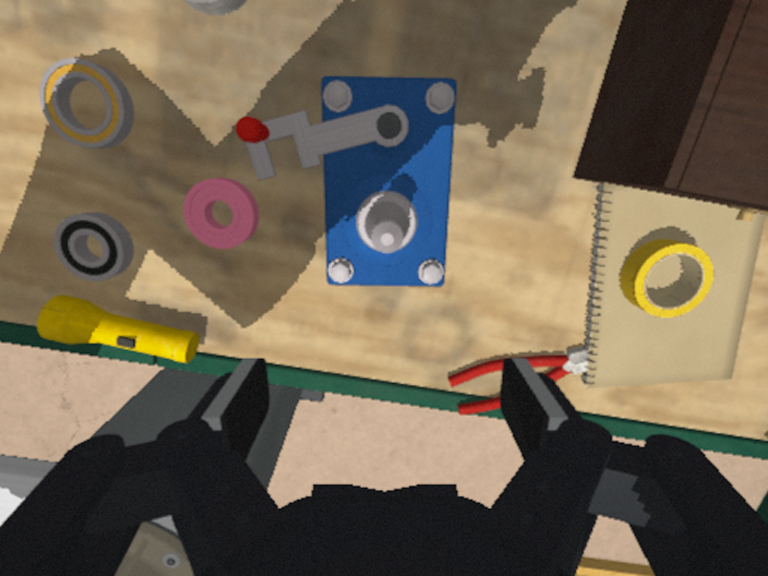

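Wrist view: the spindle tip is at about (388,238)/1.5, the plate spans (320–456, 78–286)/1.5, the red peg is at (252,129)/1.5 and the post at (389,125)/1.5. I'll fit the plate and the two bearings through the calibration.

```bash
cat > fit.py <<'E'
from h import *
def plate(w,s):
    hsv=cv2.cvtColor(w["pixels"],cv2.COLOR_RGB2HSV)
    m=cv2.inRange(hsv,(100,130,40),(125,255,255))
    n,l,st_,c=cv2.connectedComponentsWithStats(m); k=1+np.argmax(st_[1:,4]); m=(l==k).astype(np.uint8)
    ct=max(cv2.findContours(m,cv2.RETR_EXTERNAL,cv2.CHAIN_APPROX_NONE)[0],key=len)[:,0]
    P=np.array([pix2w(w,u,v,0.012,s)[:2]*1000 for u,v in ct],np.float32)
    (c,sz,a)=cv2.minAreaRect(P); 
    if sz[0]<sz[1]: a+=90; sz=sz[::-1]
    a=(a+90)%180-90; e=np.array([np.cos(np.radians(a)),np.sin(np.radians(a))])
    ax=np.array(c)-28*e
    print("plate c",np.round(c,1),"size",np.round(sz,1),"yaw",round(a,2),"axis",np.round(ax,1),"post",np.round(ax+75*e,1)); return ax,a
def ring(w,s,guess,ztop,rmm,cls):
    """refine: outer ellipse of region mask projected on top plane"""
    best=[]
    for d in env.regions_of(cls,w):
        m=d["mask"].astype(np.uint8); ct=max(cv2.findContours(m,cv2.RETR_EXTERNAL,cv2.CHAIN_APPROX_NONE)[0],key=len)[:,0]
        P=np.array([pix2w(w,u,v,ztop,s)[:2]*1000 for u,v in ct],np.float32)
        c,r=cv2.minEnclosingCircle(P); print(cls,"conf",round(d["confidence"],2),"encl",np.round(c,1),round(r,1),"px",ct.mean(0).round(),"rect",[np.round(q,1).tolist() for q in cv2.minAreaRect(P)[:2]])
E
python3 - <<'E'
from fit import *
d=np.load("w_sp.npy",allow_pickle=True).item();w,s=d["w"],d["s"]
plate(w,s)
g=w["pixels"]; h=cv2.cvtColor(g,cv2.COLOR_RGB2HSV); m=cv2.inRange(h,(0,180,60),(6,255,255))|cv2.inRange(h,(174,180,60),(180,255,255))
ys,xs=np.nonzero(m[70:100,150:190]);print("peg px",xs.mean()+150,ys.mean()+70,len(xs),np.round(pix2w(w,xs.mean()+150,ys.mean()+70,0.110,s),4))
# bearings cage via brass hue
for nm,box,z in (("large",(20,30,95,105),0.015),("small",(30,135,95,190),0.017)):
    x0,y0,x1,y1=box; sub=h[y0:y1,x0:x1]
    mm=cv2.inRange(sub,(10,110,60),(30,255,255)) if nm=="large" else cv2.inRange(sub,(0,0,0),(180,255,45))
    ct=max(cv2.findContours(mm,cv2.RETR_EXTERNAL,cv2.CHAIN_APPROX_NONE)[0],key=len)[:,0]+[x0,y0]
    P=np.array([pix2w(w,u,v,z,s)[:2]*1000 for u,v in ct],np.float32); print(nm,[np.round(q,1) for q in cv2.minEnclosingCircle(P)],[np.round(q,1) for q in cv2.fitEllipse(P)[:2]])
print([np.round(w2pix(w,P,s),1) for P in ([.515,-.2535,.096],[.5145,-.2525,.096])])
plan(0.52,0.01,0.23,10)
E
```

```text
plate c [ 541.3 -246.9] size [176.  108.9] yaw 9.14 axis [ 513.7 -251.4] post [ 587.7 -239.5]
peg px 167.35205992509364 86.21722846441948 267 [ 0.5682 -0.1572  0.11  ]
large [array([564.6,  11.2]), np.float64(29.4)] [array([564.6,  11.2]), array([57.4, 57.8])]
small [array([443.2,   9.9]), np.float64(24.5)] [array([443.2,   9.9]), array([47.5, 48.1])]
[array([259.9, 157.8]), array([258.9, 158.1])]
shift [75.2, -257.5, 1.3] turn [0.0, 0.0, -0.02] rows 4.3
```

Request:
move_arm(
  targets=[
    [[119,-249,0],[0,0,0],-1],
    [[119,-249,0],[0,0,0],-1],
    [[119,-249,0],[0,0,0],-1],
    [[119,-249,80],[0,0,0],-1],
    [[119,-249,110],[0,0,0],-1],
  ],
)

```text
clock: 3.52
tcp_pos: [0.564, 0.0026, 0.1368]
orientation: [0.001, 0.996, 0.087, 0.002]
wrist_force: [1.3, 0.0, -0.4]
finger_gap: 0.0852
grip_force: 0.0
```

Request:
move_arm(
  targets=[
    [[0,0,0],[0,0,0],-1],
    [[0,0,0],[0,0,0],-1],
  ],
)

```text
clock: 3.78
tcp_pos: [0.5626, 0.0006, 0.137]
orientation: [0.0, 0.996, 0.086, 0.0]
wrist_force: [0.4, 0.2, 0.5]
finger_gap: 0.0854
grip_force: 0.0
```

```bash
cat >> fit.py <<'E'
def blob(w,s,lo,hi,near,z,rad=60):
    """largest colour blob near a pixel; enclosing circle on plane z (mm)"""
    h=cv2.cvtColor(w["pixels"],cv2.COLOR_RGB2HSV); m=cv2.inRange(h,lo,hi)
    k=np.zeros_like(m); cv2.circle(k,tuple(int(q) for q in near),rad,255,-1)
    cs=cv2.findContours(m&k,cv2.RETR_EXTERNAL,cv2.CHAIN_APPROX_NONE)[0]
    ct=max(cs,key=len)[:,0]
    P=np.array([pix2w(w,u,v,z,s)[:2]*1000 for u,v in ct],np.float32)
    c,r=cv2.minEnclosingCircle(P); e=cv2.fitEllipse(P); c2=np.array(e[0])
    T=rot(s).T@(np.array([c2[0],c2[1],z*1000])-np.array(s["tcp_pos"])*1000)
    print("blob encl",np.round(c,1),round(r,1),"ell",np.round(c2,1),np.round(e[1],1),"in tool",np.round(T,1),"px",ct.mean(0).round())
    return c2
BR=((10,110,60),(30,255,255))
E
python3 - <<'E'
from fit import *
s=st();w=env.read_camera("wrist");save(w,"d.png",None,1.5)
px=w2pix(w,[.5646,.0112,.015],s);print(px)
c=blob(w,s,*BR,px,0.015,80)
plan(c[0]/1000,c[1]/1000,0.0,9.2)
E
```

```text
t 3.77 tcp [562.6   0.6 137. ] yaw 9.91 z [ 0.001 -0.001 -1.   ] gap 85.4 F [0.4 0.2 0.5] grip 0.0
(np.float64(247.2892346915329), np.float64(179.89263774838793))
blob encl [564.8  12.3] 29.4 ell [564.9  12.4] [57.6 57.9] in tool [  4.3 -11.3 122. ] px [246. 179.]
shift [3.4, -11.8, 137.9] turn [0.01, -0.01, 0.07] rows 2.2
```

View pics/d.png

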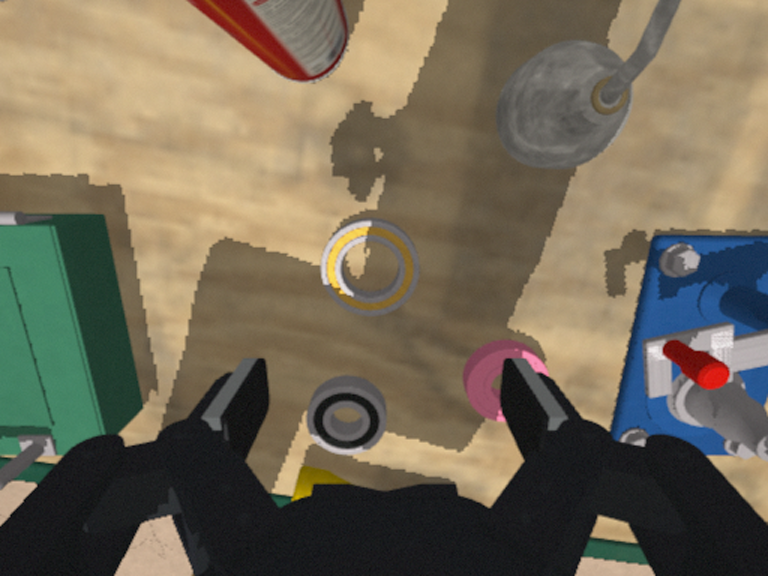

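The brass-caged bearing sits at (370,267)/1.5, right where the fit puts it (29.4 mm cage radius, consistent). I'll grip it.

Request:
move_arm(
  targets=[
    [[3.4,-11.8,60],[0,0,0],-1],
    [[3.4,-11.8,110],[0,0,0],-1],
    [[3.4,-11.8,139],[0,0,0],-1],
    [[3.4,-11.8,139],[0,0,0],-1],
    [[3.4,-11.8,139],[0,0,0],-1],
  ],
  squeeze=40,
)

```text
clock: 4.45
tcp_pos: [0.5656, 0.0127, -0.0005]
orientation: [0.0, 0.996, 0.086, 0.002]
wrist_force: [0.4, 0.1, -0.6]
finger_gap: 0.085
grip_force: 0.0
```

Request:
move_arm(
  targets=[
    [[0,0,0],[0,0,0],0.4],
    [[0,0,0],[0,0,0],0.4],
    [[0,0,0],[0,0,0],0.4],
    [[0,0,0],[0,0,0],0.4],
  ],
)

```text
clock: 4.95
tcp_pos: [0.5658, 0.0129, 0.0004]
orientation: [0.001, 0.996, 0.087, 0.002]
wrist_force: [-3.2, -1.9, 9.9]
finger_gap: 0.0663
grip_force: 41.7
```

Request:
move_arm(
  targets=[
    [[0,0,-62],[0,0,0],0.4],
    [[0,0,-124],[0,0,0],0.4],
    [[0,0,-160],[0,0,0],0.4],
    [[0,0,-160],[0,0,0],0.4],
  ],
)

```text
clock: 5.45
tcp_pos: [0.5662, 0.0136, 0.1618]
orientation: [0.001, 0.996, 0.087, 0.004]
wrist_force: [0.6, -0.2, -2.3]
finger_gap: 0.066
grip_force: 46.5
```

Run:
```python
from fit import *
s=st();w=env.read_camera("wrist");save(w,"e.png",None,1.5)
ztop=(s["tcp_pos"][2]+.002)+.015
px=w2pix(w,[s["tcp_pos"][0],s["tcp_pos"][1],ztop],s);print(px)
c=blob(w,s,*BR,px,ztop,100)
plan(0.5138,-0.2515,0.158,9.2)
```

```text
t 5.45 tcp [566.2  13.6 161.8] yaw 9.97 z [ 0.009 -0.001 -1.   ] gap 66.0 F [ 0.6 -0.2 -2.3] grip 46.5
(np.float64(258.3718775390971), np.float64(255.77319140153))
blob encl [567.2  15. ] 28.7 ell [567.3  15. ] [56.3 56.8] in tool [  1.4  -1.2 -17. ] px [256. 251.]
shift [-96.0, 252.4, 1.1] turn [0.01, -0.02, 0.08] rows 4.3
```

View pics/e.png

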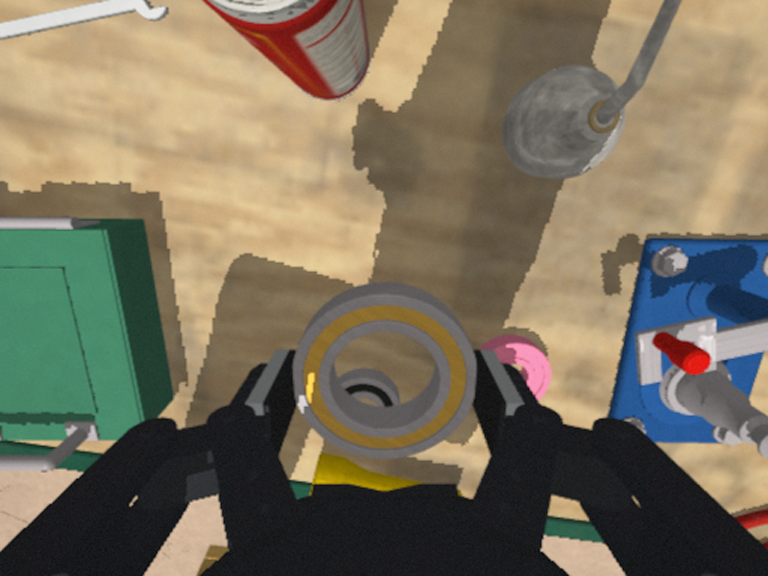

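The bearing is held flat, and it appears centred in the jaws at (385,370)/1.5. Next I'll carry it to about 80 mm short of the spindle, to see both together.

Request:
move_arm(
  targets=[
    [[-177,251,0],[0,0,0],0.4],
    [[-177,251,0],[0,0,0],0.4],
    [[-177,251,0],[0,0,0],0.4],
    [[-177,251,0],[0,0,0],0.4],
    [[-177,251,0],[0,0,0],0.4],
  ],
)

```text
clock: 6.12
tcp_pos: [0.4304, -0.2649, 0.1552]
orientation: [-0.001, 0.996, 0.087, -0.001]
wrist_force: [1.3, -0.3, -2.7]
finger_gap: 0.0658
grip_force: 46.6
```

Request:
move_arm(
  targets=[
    [[0,0,0],[0,0,-0.08],0.4],
    [[0,0,0],[0,0,-0.08],0.4],
    [[0,0,0],[0,0,-0.08],0.4],
  ],
)

```text
clock: 6.5
tcp_pos: [0.4327, -0.2625, 0.1564]
orientation: [-0.001, 0.996, 0.095, -0.001]
wrist_force: [0.1, 0.1, -2.0]
finger_gap: 0.0659
grip_force: 46.6
```

Run:
```python
from fit import *
s=st();w=env.read_camera("wrist");save(w,"f.png",None,1.5)
ax,a=plate(w,s)
ztop=s["tcp_pos"][2]+.0155
px=w2pix(w,[s["tcp_pos"][0],s["tcp_pos"][1],ztop],s)
c=blob(w,s,*BR,px,ztop,100)
print("tip expected px",w2pix(w,[ax[0]/1e3,ax[1]/1e3,.096],s),"shoulder",w2pix(w,[ax[0]/1e3,ax[1]/1e3,.022],s))
A=rot(s);print("axis in tool",A.T@(np.append(ax,0)-np.array(s["tcp_pos"])*1e3))
```

```text
t 6.5 tcp [ 432.7 -262.5  156.4] yaw 10.86 z [-0.001  0.001 -1.   ] gap 65.9 F [ 0.1  0.1 -2. ] grip 46.6
plate c [ 527.3 -249.3] size [149.1 109. ] yaw 9.13 axis [ 499.6 -253.7] post [ 573.7 -241.8]
blob encl [ 432.9 -261.2] 29.1 ell [ 432.9 -261.2] [57.4 57.7] in tool [  0.4  -1.3 -15.5] px [256. 251.]
tip expected px (np.float64(263.1972639572501), np.float64(118.2268780034277)) shoulder (np.float64(261.42169896036484), np.float64(114.77352748274915))
axis in tool [ 67.54913817   4.20869395 156.32566685]
```

View pics/f.png

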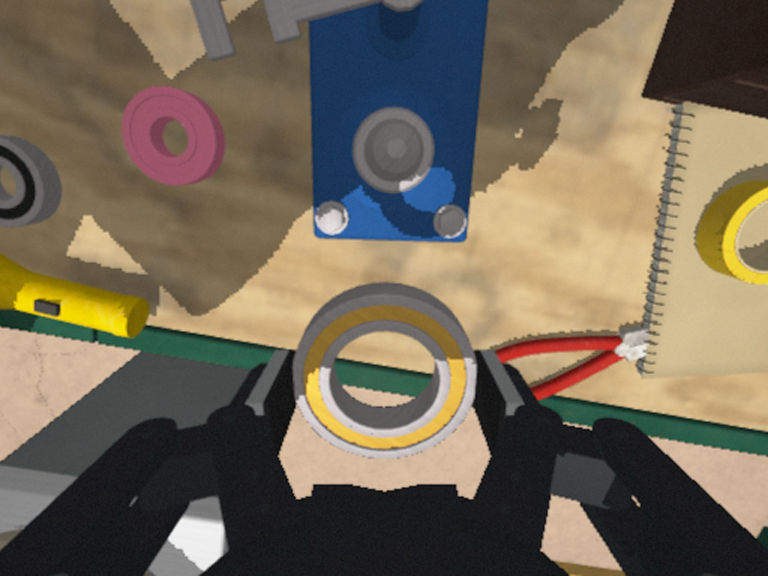

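Run:
```python
from fit import *
s=st();w=env.read_camera("wrist");g=cv2.cvtColor(w["pixels"],cv2.COLOR_RGB2GRAY)
print("tip",pix2w(w,264.5,99.3,.096,s)*1e3,"sh",pix2w(w,262.3,99.5,.022,s)*1e3)
# shoulder circle: non-blue region inside plate around it
h=cv2.cvtColor(w["pixels"],cv2.COLOR_RGB2HSV); m=(~cv2.inRange(h,(100,130,40),(125,255,255)))
k=np.zeros_like(m);cv2.circle(k,(262,100),34,255,-1);m&=k
ct=max(cv2.findContours(m,cv2.RETR_EXTERNAL,cv2.CHAIN_APPROX_NONE)[0],key=len)[:,0]
P=np.array([pix2w(w,u,v,.022,s)[:2]*1e3 for u,v in ct],np.float32);print("shoulder",cv2.minEnclosingCircle(P),cv2.fitEllipse(P))
c=cv2.HoughCircles(cv2.resize(g[75:125,235:290],None,fx=8,fy=8,interpolation=cv2.INTER_CUBIC),cv2.HOUGH_GRADIENT,1,20,param1=60,param2=25,minRadius=30,maxRadius=260)
if c is not None:
  for x,y,r in c[0][:8]: print(round(x/8+235-.44,1),round(y/8+75-.44,1),round(r/8,1))
save(w,"g.png",(235,70,295,130),9)
```

```text
t 6.55 tcp [ 432.9 -262.5  156.7] yaw 10.88 z [-0.001  0.001 -1.   ] gap 66.2 F [-0.3 -0.  -2. ] grip 46.6
tip [ 512.90730997 -252.08959622   96.        ] sh [ 514.1928503  -251.82512711   22.        ]
shoulder ((512.810302734375, -251.4300537109375), 27.25006866455078) ((513.044189453125, -251.43145751953125), (53.400691986083984, 53.61069107055664), 6.971637725830078)
```

View pics/g.png

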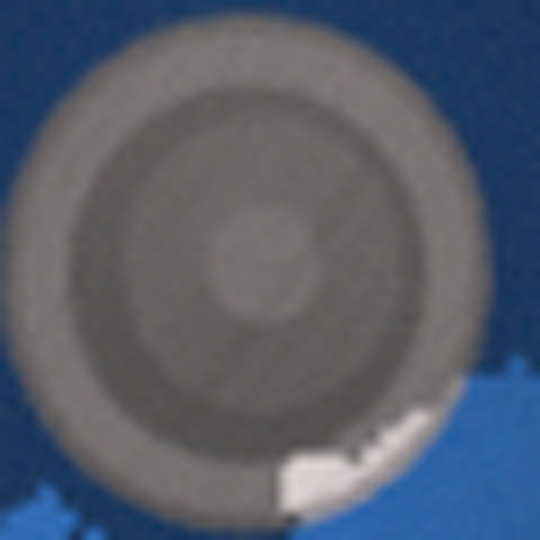

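The view is almost straight down on the spindle: tip at (264,99) px, concentric with the shoulder. Next I'll go over it and lower partway.

Request:
move_arm(
  targets=[
    [[80.9,5.8,0],[0,0,0],0.4],
    [[80.9,5.8,0],[0,0,0],0.4],
    [[80.9,5.8,45],[0,0,0],0.4],
    [[80.9,5.8,92],[0,0,0],0.4],
    [[80.9,5.8,92],[0,0,0],0.4],
  ],
)

```text
clock: 7.22
tcp_pos: [0.5106, -0.2513, 0.0616]
orientation: [-0.003, 0.995, 0.095, -0.003]
wrist_force: [-1.3, 0.1, -1.5]
finger_gap: 0.0664
grip_force: 46.6
```

Request:
move_arm(
  targets=[
    [[0,0,0],[0,0,0],0.4],
    [[0,0,0],[0,0,0],0.4],
  ],
)

```text
clock: 7.48
tcp_pos: [0.5149, -0.2555, 0.0678]
orientation: [0.001, 0.996, 0.094, 0.002]
wrist_force: [0.6, 0.7, -2.9]
finger_gap: 0.0665
grip_force: 46.6
```

Run:
```python
from fit import *
s=st();w=env.read_camera("wrist");save(w,"h.png",(160,150,352,294),4)
ztop=s["tcp_pos"][2]+.0155
px=w2pix(w,[s["tcp_pos"][0],s["tcp_pos"][1],ztop],s)
c=blob(w,s,*BR,px,ztop,100)
print("tip px if axis=513.4,-251.8:",w2pix(w,[.5134,-.2518,.096],s), "if at bearing axis",w2pix(w,[c[0]/1e3,c[1]/1e3,.096],s),w2pix(w,[c[0]/1e3,c[1]/1e3,.0895],s))
```

```text
t 7.47 tcp [ 514.9 -255.5   67.8] yaw 10.78 z [ 0.004 -0.003 -1.   ] gap 66.5 F [ 0.6  0.7 -2.9] grip 46.6
blob encl [ 515.  -254.2] 29.1 ell [ 515.1 -254.2] [57.3 57.6] in tool [  0.4  -1.2 -15.5] px [256. 251.]
tip px if axis=513.4,-251.8: (np.float64(250.6623314952327), np.float64(269.6184913381903)) if at bearing axis (np.float64(256.06137377910426), np.float64(267.4817545776166)) (np.float64(256.02182209466736), np.float64(260.2098202548131))
```

View pics/h.png

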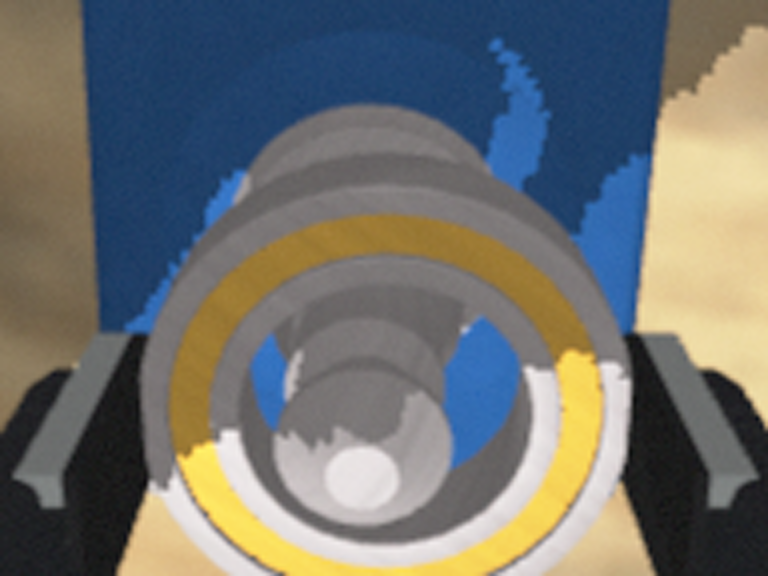

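The tip at (250.5,269.5) px matches an axis at (513.4,−251.8). The bearing needs about (−1.2,−2.7) mm in the tool frame, so I'll correct and check again.

Request:
move_arm(
  targets=[
    [[-1.2,-2.7,12],[0,0,0],0.4],
    [[-1.2,-2.7,18],[0,0,0],0.4],
    [[-1.2,-2.7,18],[0,0,0],0.4],
    [[-1.2,-2.7,18],[0,0,0],0.4],
  ],
)

```text
clock: 8.02
tcp_pos: [0.5115, -0.2522, 0.0472]
orientation: [-0.0, 0.996, 0.094, -0.0]
wrist_force: [0.2, 0.3, -3.5]
finger_gap: 0.0662
grip_force: 46.6
```

Run:
```python
from fit import *
s=st()
w=env.read_camera("wrist")
ztop=s["tcp_pos"][2]+.0155
px=w2pix(w,[s["tcp_pos"][0],s["tcp_pos"][1],ztop],s)
c=blob(w,s,*BR,px,ztop,100)
A=rot(s);print("move tool",A.T@np.array([513.4-c[0],-251.8-c[1],0]))
q=w2pix(w,[.5134,-.2518,.096],s);print(q);st()
u,v=int(q[0]),int(q[1]);im=w["pixels"][:,:,::-1].copy();cv2.drawMarker(im,(u,v),(0,0,255),cv2.MARKER_CROSS,6)
cv2.imwrite("pics/i.png",cv2.resize(im[180:324,160:352],None,fx=4,fy=4))
```

```text
t 8.03 tcp [ 511.5 -252.2   47.2] yaw 10.76 z [-0.  0. -1.] gap 66.2 F [ 0.2  0.3 -3.5] grip 46.6
blob encl [ 511.7 -250.8] 29.1 ell [ 511.5 -250.9] [54.2 54.7] in tool [  0.3  -1.3 -15.5] px [256. 244.]
move tool [ 1.67709902e+00  1.20612587e+00 -2.50618069e-04]
(np.float64(258.7820812922023), np.float64(293.08725186534303))
t 8.07 tcp [ 511.7 -252.3   47.3] yaw 10.76 z [ 0. -0. -1.] gap 66.3 F [-0.2 -1.1 -1.9] grip 46.6
```

View pics/i.png

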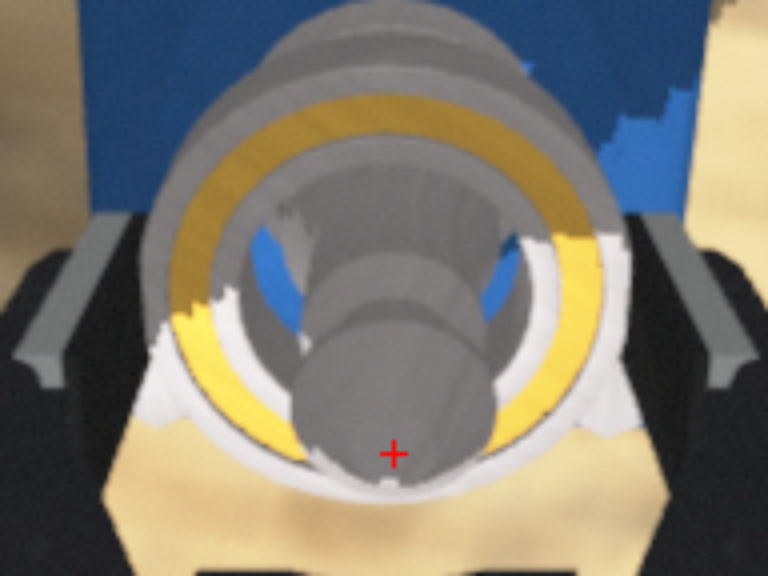

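Request:
move_arm(
  targets=[
    [[1.4,1.1,0],[0,0,0],0.4],
    [[1.4,1.1,6],[0,0,0],0.4],
    [[1.4,1.1,10],[0,0,0],0.4],
    [[1.4,1.1,10],[0,0,0],0.4],
  ],
)

```text
clock: 8.57
tcp_pos: [0.5126, -0.2527, 0.0365]
orientation: [-0.0, 0.996, 0.094, -0.001]
wrist_force: [-0.3, -0.4, -1.0]
finger_gap: 0.0663
grip_force: 46.6
```

Run:
```python
from fit import *
s=st();A=rot(s)
env.read_camera("top");s=st()
c=np.array(s["tcp_pos"])*1e3+A@np.array([.4,-1.25,0])
print("move tool",A.T@np.array([513.4-c[0],-251.8-c[1],0]))
```

```text
t 8.57 tcp [ 512.6 -252.7   36.5] yaw 10.76 z [-0.001  0.001 -1.   ] gap 66.3 F [-0.3 -0.4 -1. ] grip 46.6
t 8.62 tcp [ 512.8 -252.8   36.9] yaw 10.76 z [-0.001  0.    -1.   ] gap 66.0 F [ 0.   0.1 -1.7] grip 46.6
move tool [ 0.34526726  0.33105839 -0.00059686]
```

Request:
move_arm(
  targets=[
    [[0.4,0.3,3],[0,0,0],0.4],
    [[0.4,0.3,6],[0,0,0],0.4],
    [[0.4,0.3,9],[0,0,0],0.4],
    [[0.4,0.3,9],[0,0,0],0.4],
  ],
)

```text
clock: 9.12
tcp_pos: [0.5138, -0.2532, 0.028]
orientation: [0.0, 0.996, 0.094, 0.0]
wrist_force: [0.9, 0.1, -3.1]
finger_gap: 0.0662
grip_force: 46.6
```

Run:
```python
from fit import *
s=st();A=rot(s)
w=env.read_camera("wrist")
ztop=s["tcp_pos"][2]+.0155
px=w2pix(w,[s["tcp_pos"][0],s["tcp_pos"][1],ztop],s)
blob(w,s,*BR,px,ztop,100)
```

```text
t 9.12 tcp [ 513.8 -253.2   28. ] yaw 10.77 z [ 0.  0. -1.] gap 66.2 F [ 0.9  0.1 -3.1] grip 46.6
blob encl [ 513.9 -251.9] 29.1 ell [ 513.9 -251.9] [54.2 54.4] in tool [  0.4  -1.3 -15.5] px [256. 243.]
```

No contact force, and the bore is already over the 38 mm section. I'll go down 3 mm more, release, then back off.

Request:
move_arm(
  targets=[
    [[-0.2,0,2.5],[0,0,0],0.4],
    [[-0.2,0,2.5],[0,0,0],0.4],
    [[-0.2,0,2.5],[0,0,0],-0.8],
    [[-0.2,0,2.5],[0,0,0],-0.9],
    [[-0.2,0,2.5],[0,0,0],-0.9],
  ],
)

```text
clock: 9.8
tcp_pos: [0.5133, -0.2534, 0.0259]
orientation: [0.0, 0.996, 0.094, 0.0]
wrist_force: [0.3, -0.4, 0.2]
finger_gap: 0.0813
grip_force: 0.0
```

Run:
```python
from fit import *
s=st();w=env.read_camera("wrist")
px=w2pix(w,[.5134,-.2518,.037],s)
for z in (.037,.040,.043): blob(w,s,*BR,px,z,110)
save(w,"j.png",(130,120,382,310),3)
```

```text
t 9.8 tcp [ 513.3 -253.4   25.9] yaw 10.76 z [ 0. -0. -1.] gap 81.3 F [ 0.3 -0.4  0.2] grip 0.0
blob encl [ 513.4 -252. ] 29.4 ell [ 513.5 -252. ] [54.7 54.8] in tool [  0.4  -1.3 -11.1] px [256. 238.]
blob encl [ 515.1 -251.7] 28.7 ell [ 515.2 -251.7] [53.5 53.5] in tool [  2.2  -1.3 -14.1] px [256. 238.]
blob encl [ 516.8 -251.4] 28.0 ell [ 516.9 -251.3] [52.2 52.3] in tool [  3.9  -1.3 -17.1] px [256. 238.]
```

View pics/j.png

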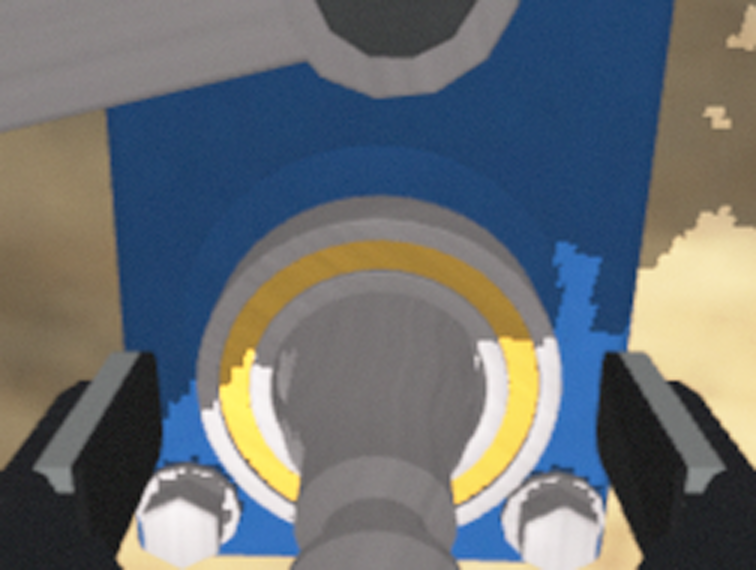

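The ring now sits 15 mm above the shoulder plane (29.4 mm cage radius at z = 37 mm) at (513.4,−252.0), so it is home. From here I'll measure by numbers only. Next is the box.

Request:
move_arm(
  targets=[
    [[0,0,-62],[0,0,0],-1],
    [[0,0,-124],[0,0,0],-1],
    [[-12,-514,-204],[0,0,-8.8],-1],
    [[-12,-514,-204],[0,0,-8.8],-1],
    [[-12,-514,-204],[0,0,-8.8],-1],
  ],
)

```text
clock: 10.48
tcp_pos: [0.474, -0.0707, 0.1792]
orientation: [0.0, 0.929, 0.369, 0.0]
wrist_force: [1.3, 0.0, -0.2]
finger_gap: 0.0851
grip_force: 0.0
```

Run:
```python
from fit import *
st();plan(.405,.25,.23,98.5)
```

```text
t 10.47 tcp [474.  -70.7 179.2] yaw 43.29 z [ 0.001 -0.    -1.   ] gap 85.1 F [ 1.3  0.  -0.2] grip 0.0
shift [169.7, -280.7, -51.0] turn [0.01, -0.0, -5.52] rows 5.3
```

Request:
move_arm(
  targets=[
    [[170,-280,-50],[0,0,-5.5],-1],
    [[170,-280,-50],[0,0,-5.5],-1],
    [[170,-280,-50],[0,0,-5.5],-1],
    [[170,-280,-50],[0,0,-5.5],-1],
    [[170,-280,-50],[0,0,-5.5],-1],
  ],
)

```text
clock: 11.1
tcp_pos: [0.4111, 0.2322, 0.2263]
orientation: [0.0, 0.662, 0.749, 0.0]
wrist_force: [2.0, 0.2, 0.5]
finger_gap: 0.0855
grip_force: 0.0
```

Request:
move_arm(
  targets=[
    [[0,0,0],[0,0,0],-1],
    [[0,0,0],[0,0,0],-1],
  ],
)

```text
clock: 11.35
tcp_pos: [0.4115, 0.2303, 0.2255]
orientation: [0.0, 0.665, 0.747, -0.0]
wrist_force: [0.6, -0.0, 0.5]
finger_gap: 0.0852
grip_force: 0.0
```

Run:
```python
from fit import *
s=st();w=env.read_camera("wrist")
save(w,"k.png",None,1.5)
for n in ["lid_handle","lid_hinge","dust_box"]:
    r=env.landmark_of(n,w);print(n,[(np.round(d["centre"],4).tolist(),round(d["confidence"],2)) for d in r[:3]])
h=cv2.cvtColor(w["pixels"],cv2.COLOR_RGB2HSV)
m=cv2.inRange(h,(65,80,30),(90,255,255));n,l,ss,c=cv2.connectedComponentsWithStats(m);k=1+np.argmax(ss[1:,4]);print(ss[k])
t=env.read_camera("top")
for nm,p,sx in(("wrist",w,s),("top",t,None)):
    h=cv2.cvtColor(p["pixels"],cv2.COLOR_RGB2HSV);m=cv2.inRange(h,(65,80,50),(90,255,255))
    for d in env.regions_of("lid",p)[:2]:
        M=d["mask"].astype(np.uint8);ct=max(cv2.findContours(M,cv2.RETR_EXTERNAL,cv2.CHAIN_APPROX_NONE)[0],key=len)[:,0]
        P=np.array([pix2w(p,u,v,.05,sx)[:2]*1e3 for u,v in ct],np.float32);print(nm,"lid",round(d["confidence"],2),cv2.minAreaRect(P),cv2.boundingRect(ct))
    for d in env.regions_of("lid_handle",p)[:2]:
        M=d["mask"].astype(np.uint8);ct=max(cv2.findContours(M,cv2.RETR_EXTERNAL,cv2.CHAIN_APPROX_NONE)[0],key=len)[:,0]
        print(nm,"handle region",round(d["confidence"],2),cv2.boundingRect(ct))
```

```text
t 11.35 tcp [411.5 230.3 225.5] yaw 96.7 z [-0.    -0.001 -1.   ] gap 85.2 F [ 0.6 -0.   0.5] grip 0.0
lid_handle [([0.4092, 0.2543, 0.0789], 0.91)]
lid_hinge [([0.5555, 0.2727, 0.0497], 0.72)]
dust_box [([0.4817, 0.2668, 0.0], 0.73)]
[  244    75   144   144 17305]
wrist handle region 0.6 (243, 76, 149, 144)
top lid 0.82 ((481.77239990234375, 262.0115051269531), (167.6224822998047, 165.17489624023438), 9.924073219299316) (120, 176, 69, 68)
top handle region 0.75 (119, 176, 72, 67)
```

Run:
```python
from fit import *
s=st();w=env.read_camera("wrist")
h=cv2.cvtColor(w["pixels"],cv2.COLOR_RGB2HSV)
m=cv2.inRange(h,(65,80,30),(90,255,255));n,l,ss,c=cv2.connectedComponentsWithStats(m);k=1+np.argmax(ss[1:,4])
ct=max(cv2.findContours((l==k).astype(np.uint8),cv2.RETR_EXTERNAL,cv2.CHAIN_APPROX_NONE)[0],key=len)[:,0]
hull=cv2.convexHull(ct)[:,0];q=cv2.approxPolyDP(hull,6,True)[:,0]
print("corners",[(tuple(p),np.round(pix2w(w,*p,.049,s)[:2]*1e3,1)) for p in q])
# bar: low-saturation pixels near expected bar
Hn=[pix for pix in [w2pix(w,[.4085+dx,.252+dy,.083],s) for dx,dy in((.0054,-.036),(0,0),(-.0054,.036))]];print(np.round(Hn,1))
x0,x1=int(min(p[0] for p in Hn))-25,int(max(p[0] for p in Hn))+25;y0,y1=int(min(p[1] for p in Hn))-10,int(max(p[1] for p in Hn))+10
sub=h[y0:y1,x0:x1];g=((sub[...,1]<60)).astype(int)
for r in range(0,g.shape[0],4): print(y0+r,''.join('#' if (a[1]<60) else ('g' if 60<a[0]<95 else '.') for a in sub[r]))
print(x0)
```

```text
t 11.8 tcp [412.  229.7 225.6] yaw 96.61 z [-0. -0. -1.] gap 85.0 F [-1.1 -0.4 -0.3] grip 0.0
corners [((np.int32(387), np.int32(74)), array([541.1, 356.8])), ((np.int32(374), np.int32(212)), array([567.2, 195.4])), ((np.int32(252), np.int32(218)), array([412.6, 169.2])), ((np.int32(244), np.int32(83)), array([385.9, 329.7]))]
[[257.3 192. ]
 [256.2 159.9]
 [255.  125.2]]
115 ...............#g##############ggggggggggggggggggggg
119 ...............#g##############ggggggggggggggggggggg
123 ................g###############gggggggggggggggggggg
127 ................g###############gggggggggggggggggggg
131 ................#g##############gggggggggggggggggggg
135 .................g##########gggggggggggggggggggggggg
139 .................g##########gggggggggggggggggggggggg
143 .................g##########gggggggggggggggggggggggg
147 .................#g#########gggggggggggggggggggggggg
151 .................#g#########gggggggggggggggggggggggg
155 ..................g#########gggggggggggggggggggggggg
159 ..................g##########ggggggggggggggggggggggg
163 ...................g#########ggggggggggggggggggggggg
167 ...................g#########ggggggggggggggggggggggg
171 ...................g#########ggggggggggggggggggggggg
175 ...................g##########gggggggggggggggggggggg
179 ....................g#############gggggggggggggggggg
183 ....................g#############gggggggggggggggggg
187 ....................g##############ggggggggggggggggg
191 ....................g##############ggggggggggggggggg
195 .....................g########gggggggggggggggggggggg
199 .....................ggggggggggggggggggggggggggggggg
230
```

The bar is at px columns 249–258, row 159, which gives handle x≈407 and y≈252 after taking off the known hand-eye bias. The box yaw is about 9.4°. I'll grip the bar.

Request:
move_arm(
  targets=[
    [[22.7,-2.6,50],[0,0,-0.28],-1],
    [[22.7,-2.6,100],[0,0,-0.28],-1],
    [[22.7,-2.6,145],[0,0,-0.28],-1],
    [[22.7,-2.6,160],[0,0,-0.28],-0.2],
    [[22.7,-2.6,160],[0,0,-0.28],0.4],
  ],
  squeeze=40,
)

```text
clock: 12.48
tcp_pos: [0.4062, 0.2524, 0.0655]
orientation: [-0.0, 0.646, 0.763, -0.001]
wrist_force: [0.2, 0.1, 0.6]
finger_gap: 0.0514
grip_force: 0.0
```

Request:
move_arm(
  targets=[
    [[0,0,0],[0,0,0],1],
    [[0,0,0],[0,0,0],1],
    [[0,0,0],[0,0,0],1],
    [[0,0,0],[0,0,0],1],
  ],
)

```text
clock: 12.98
tcp_pos: [0.4067, 0.2529, 0.0673]
orientation: [0.0, 0.646, 0.763, 0.001]
wrist_force: [-3.4, -1.6, 7.1]
finger_gap: 0.0082
grip_force: 39.1
```

Run:
```python
from fit import *
s=st();p=np.array(s["tcp_pos"])*1e3;A=rot(s)
# handle now = grasp point; hinge from it (box yaw 9.4)
a=np.radians(9.4);e=np.array([np.cos(a),np.sin(a),0])
h0=p+np.array([0,0,19.]);h0[2]=83; hg=h0+152*e;hg[2]=47
for th in (.2,.4,.6,.8,1.0,1.2,1.4,1.6,1.7,1.8):
    ph=th+np.arctan2(36,152); P=hg-156*np.cos(ph)*e+np.array([0,0,156*np.sin(ph)])
    print(th,np.round(A.T@(P-h0),0),np.round(P-[0,0,19],0))
```

```text
t 12.97 tcp [406.7 252.9  67.3] yaw 99.52 z [ 0.001  0.001 -1.   ] gap 8.2 F [-3.4 -1.6  7.1] grip 39.1
0.2 [ -0.  10. -29.] [417. 255.  93.]
0.4 [ -0.  26. -56.] [433. 257. 120.]
0.6 [ -0.  47. -79.] [453. 261. 143.]
0.8 [ -0.  72. -98.] [478. 265. 162.]
1.0 [  -0.  100. -111.] [506. 269. 175.]
1.2 [  -0.  131. -118.] [535. 274. 183.]
1.4 [  -0.  162. -119.] [566. 279. 184.]
1.6 [  -0.  193. -114.] [596. 284. 179.]
1.7 [  -0.  207. -110.] [611. 287. 174.]
1.8 [  -0.  222. -103.] [625. 289. 168.]
```

Request:
move_arm(
  targets=[
    [[0,10,-29],[0,0,0],1],
    [[0,26,-56],[0,0,0],1],
    [[0,47,-79],[0,0,0],1],
    [[0,72,-98],[0,0,0],1],
    [[0,100,-111],[0,0,0],1],
  ],
)

```text
clock: 13.6
tcp_pos: [0.5039, 0.2694, 0.1801]
orientation: [-0.0, 0.646, 0.764, 0.0]
wrist_force: [2.3, 1.7, -9.0]
finger_gap: 0.0084
grip_force: 39.1
```

Request:
move_arm(
  targets=[
    [[0,31,-7],[0,0,0],1],
    [[0,62,-8],[0,0,0],1],
    [[0,93,-3],[0,0,0],1],
    [[0,114,4],[0,0,0],1],
    [[0,120,7],[0,0,0],1],
  ],
)

```text
clock: 14.22
tcp_pos: [0.6254, 0.2897, 0.1711]
orientation: [0.001, 0.646, 0.763, 0.002]
wrist_force: [-9.0, -0.1, 20.2]
finger_gap: 0.0085
grip_force: 44.6
```

Run:
```python
from fit import *
s=st()
```

```text
t 14.22 tcp [625.4 289.7 171.1] yaw 99.51 z [ 0.003  0.002 -1.   ] gap 8.5 F [-9.  -0.1 20.2] grip 44.6
```

The lid is against its stop (reaction force at 1.8 rad geometry). I'll open just enough to let go, then rise and move back for a look in.

Request:
move_arm(
  targets=[
    [[0,0,0],[0,0,0],0.45],
    [[0,0,0],[0,0,0],0.45],
    [[0,0,-50],[0,0,0],0.45],
    [[0,0,-85],[0,0,0],0.45],
    [[-38,-194,-60],[0,0,0],0.45],
  ],
)

```text
clock: 14.85
tcp_pos: [0.5733, 0.2692, 0.2509]
orientation: [0.004, 0.646, 0.763, 0.006]
wrist_force: [0.7, 0.4, 0.6]
finger_gap: 0.024
grip_force: 0.0
```

Request:
move_arm(
  targets=[
    [[-34,-145,30],[0,0,0],-0.8],
    [[-34,-145,30],[0,0,0],-0.8],
    [[-34,-145,30],[0,0,0],-0.8],
    [[-34,-145,30],[0,0,0],-0.8],
    [[-34,-145,30],[0,0,0],-0.8],
  ],
)

```text
clock: 15.48
tcp_pos: [0.4291, 0.21, 0.2176]
orientation: [0.001, 0.646, 0.763, 0.001]
wrist_force: [-0.3, -0.0, 0.2]
finger_gap: 0.0766
grip_force: 0.0
```

Run:
```python
from fit import *
s=st();w=env.read_camera("wrist");save(w,"l.png")
for n in ["spacer","lid_handle"]:
    r=env.landmark_of(n,w);print(n,[(np.round(d["centre"],4).tolist(),round(d["confidence"],2),np.round(w2pix(w,d["centre"],s),0)) for d in r[:3]])
for d in env.regions_of("spacer",w)[:3]:
    M=d["mask"].astype(np.uint8);ct=max(cv2.findContours(M,cv2.RETR_EXTERNAL,cv2.CHAIN_APPROX_NONE)[0],key=len)[:,0]
    P=np.array([pix2w(w,u,v,.022,s)[:2]*1e3 for u,v in ct],np.float32);print(round(d["confidence"],2),cv2.minEnclosingCircle(P),cv2.fitEllipse(P)[:2],cv2.boundingRect(ct))
```

```text
t 15.47 tcp [429.1 210.  217.6] yaw 99.51 z [ 0.002  0.001 -1.   ] gap 76.6 F [-0.3 -0.   0.2] grip 0.0
spacer [([0.4819, 0.2652, 0.0026], 0.89, array([303., 132.]))]
lid_handle []
0.97 ((482.70989990234375, 269.64984130859375), 26.37375259399414) ((483.0680847167969, 269.7658386230469), (48.517372131347656, 51.93648910522461)) (286, 110, 43, 41)
```

Request:
move_arm(
  targets=[
    [[47,62,0],[0,0,0],-0.8],
    [[47,62,40],[0,0,0],-0.8],
    [[47,62,85],[0,0,0],-0.8],
    [[47,62,85],[0,0,0],-0.8],
    [[47,62,85],[0,0,0],-0.8],
  ],
)

```text
clock: 16.3
tcp_pos: [0.4823, 0.2665, 0.133]
orientation: [0.0, 0.646, 0.763, 0.0]
wrist_force: [-0.2, 0.8, -0.6]
finger_gap: 0.0768
grip_force: 0.0
```

Run:
```python
from fit import *
s=st();w=env.read_camera("wrist");save(w,"m.png")
for d in env.regions_of("spacer",w)[:2]:
    M=d["mask"].astype(np.uint8);cs,hi=cv2.findContours(M,cv2.RETR_CCOMP,cv2.CHAIN_APPROX_NONE)
    for i,c in enumerate(cs):
        if len(c)<30: continue
        ct=c[:,0];P=np.array([pix2w(w,u,v,.022,s)[:2]*1e3 for u,v in ct],np.float32);e=cv2.fitEllipse(P)
        print(round(d["confidence"],2),"hole" if hi[0][i][3]>=0 else "outer",cv2.minEnclosingCircle(P),e[:2],cv2.boundingRect(ct))
u,v=np.round(w2pix(w,[.482,.267,.022],s)).astype(int);print(u,v)
g=cv2.cvtColor(w["pixels"],cv2.COLOR_RGB2GRAY)
for r in range(v-48,v+49,6): print(r,' '.join("%3d"%x for x in g[r,u-52:u+53:4]))
```

```text
t 16.3 tcp [482.3 266.5 133. ] yaw 99.5 z [ 0.001  0.    -1.   ] gap 76.8 F [-0.2  0.8 -0.6] grip 0.0
0.64 outer ((484.681884765625, 271.72003173828125), 26.857440948486328) ((484.43463134765625, 271.38140869140625), (49.751712799072266, 52.39783477783203)) (235, 158, 52, 52)
0.64 hole ((483.44561767578125, 274.1178283691406), 15.628451347351074) ((483.856201171875, 273.0993957519531), (25.934953689575195, 30.344480514526367)) (244, 170, 32, 27)
257 188
140  55  57  54  55  55  52  56  54  56  55  56  56  54  56  54  56  55  56  57  57  61  55  55  56  53  54  54
146  53  54  57  55  52  54  55  57  55  58  55  54  55  56  56  57  55  58  56  57  54  53  54  53  55  51  54
152  54  56  52  54  55  56  54  55  56  53  57  58  56  55  55  56  54  56  54  55  56  52  53  53  53  55  51
158  54  56  52  54  56  55  57  56  54  56  59  54 138 198 187 158  93  54  55  55  55  54  52  51  53  57  55
164  57  55  55  60  55  58  57  55  56  56 217 254 255 255 255 255 255 234 136  52  53  59  58  57  57  55  56
170  56  55  53  53  55  52  55  55  58 252 255 255 249  33  41  66 253 254 254 16
[... 561 characters left out ...]
  51  54  54  56  52  48  54
206  52  54  52  49  56  55  56  54  53  57  54 241 255 239 193 196 197  72  31  31  33  35  27  33  33  40  34
212  53  56  55  54  54  51  56  57  54  53  53  54  55  58  44  33  35  35  35  38  35  36  32  35  31  37  31
218  56  57  52  57  54  52  58  51  54  56  57  56  53  56  55  31  30  35  35  39  31  32  32  30  36  38  36
224  52  55  55  56  57  56  53  56  53  56  55  57  55  54  49  46  37  34  36  31  33  33  33  31  32  37  35
230  55  55  53  54  52  54  57  56  52  55  54  55  58  55  56  56  56  51  59  35  35  37  52  35  32  32  38
236  34  55  54  57  53  55  55  56  57  54  56  56  54  56  57  54  50  52  54  56  52  55  58  53  55  55  57
```

Run:
```python
from fit import *
s=st();w=env.read_camera("wrist");A=rot(s)
g=cv2.cvtColor(w["pixels"],cv2.COLOR_RGB2GRAY);m=np.zeros_like(g);m[140:220,215:305]=(g[140:220,215:305]>226)*255
ct=max(cv2.findContours(m,cv2.RETR_EXTERNAL,cv2.CHAIN_APPROX_NONE)[0],key=len)[:,0]
P=np.array([pix2w(w,u,v,.022,s)[:2]*1e3 for u,v in ct],np.float32)
c,r=cv2.minEnclosingCircle(P);e=cv2.fitEllipse(P);print(c,r,e)
for q in (c,e[0]): print("tool",A.T@(np.append(q,0)-[482.3,266.5,0]))
```

```text
t 16.4 tcp [483.  266.7 134.1] yaw 99.49 z [ 0.003  0.001 -1.   ] gap 76.9 F [ 0.2 -0.3 -0.3] grip 0.0
(484.97894287109375, 270.65576171875) 24.84602165222168 ((484.8081359863281, 271.10107421875), (44.19241714477539, 45.69193649291992), 105.40959167480469)
tool [3.65690641 3.32775042 0.01424768]
tool [4.12429456 3.23274239 0.01418068]
```

Request:
move_arm(
  targets=[
    [[3.3,4,45],[0,0,0],-0.8],
    [[3.3,4,95],[0,0,0],-0.8],
    [[3.3,4,125],[0,0,0],-0.8],
    [[3.3,4,132],[0,0,0],-0.8],
    [[3.3,4,132],[0,0,0],-0.8],
  ],
  squeeze=40,
)

```text
clock: 17.08
tcp_pos: [0.4858, 0.2705, 0.0011]
orientation: [0.0, 0.646, 0.763, 0.001]
wrist_force: [-0.1, 0.4, 1.4]
finger_gap: 0.0766
grip_force: 0.0
```

Request:
move_arm(
  targets=[
    [[0,0,0],[0,0,0],0],
    [[0,0,0],[0,0,0],0.6],
    [[0,0,0],[0,0,0],0.6],
    [[0,0,0],[0,0,0],0.6],
    [[0,0,0],[0,0,0],0.6],
  ],
)

```text
clock: 17.7
tcp_pos: [0.4864, 0.2707, 0.002]
orientation: [0.001, 0.646, 0.763, 0.002]
wrist_force: [-1.1, -0.1, 6.6]
finger_gap: 0.0483
grip_force: 40.9
```

Run:
```python
from fit import *
s=st()
```

```text
t 17.7 tcp [486.4 270.7   2. ] yaw 99.5 z [ 0.004  0.001 -1.   ] gap 48.3 F [-1.1 -0.1  6.6] grip 40.9
```

Request:
move_arm(
  targets=[
    [[0,0,-50],[0,0,0],0.6],
    [[0,0,-110],[0,0,0],0.6],
    [[0,0,-160],[0,0,0],0.6],
  ],
)

```text
clock: 18.08
tcp_pos: [0.4852, 0.2704, 0.163]
orientation: [0.001, 0.646, 0.763, 0.001]
wrist_force: [0.6, 0.1, -1.8]
finger_gap: 0.0483
grip_force: 42.5
```

```bash
cat >> fit.py <<'E'
def face(w,s,z,r,thr=None):
    """silver top face near TCP at height z (m): enclosing circle; z search by radius"""
    g=cv2.cvtColor(w["pixels"],cv2.COLOR_RGB2GRAY)
    return g
E
python3 - <<'E'
from fit import *
s=st();plan(.46,-.02,.17,55);plan(.5135,-.2533,.17,10.8)
E
```

```text
t 18.07 tcp [485.2 270.4 163. ] yaw 99.51 z [ 0.002  0.001 -1.   ] gap 48.3 F [ 0.6  0.1 -1.8] grip 42.5
shift [-282.2, -72.9, -7.3] turn [0.01, -0.01, 4.45] rows 4.7
shift [-521.1, -58.6, -7.4] turn [0.01, -0.01, 8.87] rows 8.4
```

Request:
move_arm(
  targets=[
    [[-520,-58,-5],[0,0,8.8],0.6],
    [[-520,-58,-5],[0,0,8.8],0.6],
    [[-520,-58,-5],[0,0,8.8],0.6],
    [[-520,-58,-5],[0,0,8.8],0.6],
    [[-520,-58,-5],[0,0,8.8],0.6],
  ],
)

```text
clock: 18.7
tcp_pos: [0.5021, -0.0438, 0.1639]
orientation: [0.001, 0.922, 0.386, 0.001]
wrist_force: [0.8, -0.1, -0.3]
finger_gap: 0.0483
grip_force: 42.5
```

Run:
```python
from fit import *
s=st();plan(.5135,-.2533,.163,10.8)
```

```text
t 18.7 tcp [502.1 -43.8 163.9] yaw 45.45 z [ 0.002 -0.    -1.   ] gap 48.3 F [ 0.8 -0.1 -0.3] grip 42.5
shift [-141.3, 155.1, 1.1] turn [0.01, -0.01, 3.47] rows 3.4
```

Request:
move_arm(
  targets=[
    [[-141,155,0],[0,0,3.5],0.6],
    [[-141,155,0],[0,0,3.5],0.6],
    [[-141,155,0],[0,0,3.5],0.6],
    [[-141,155,0],[0,0,3.5],0.6],
    [[-141,155,0],[0,0,3.5],0.6],
  ],
)

```text
clock: 19.32
tcp_pos: [0.5147, -0.2523, 0.1631]
orientation: [0.0, 0.996, 0.093, 0.0]
wrist_force: [-0.2, 0.2, -1.3]
finger_gap: 0.048
grip_force: 42.5
```

Request:
move_arm(
  targets=[
    [[0,0,0],[0,0,0],0.6],
    [[0,0,0],[0,0,0],0.6],
  ],
)

```text
clock: 19.58
tcp_pos: [0.5148, -0.2493, 0.1631]
orientation: [-0.0, 0.995, 0.095, -0.0]
wrist_force: [0.2, -1.4, -0.8]
finger_gap: 0.048
grip_force: 42.5
```

Run:
```python
from fit import *
s=st();w=env.read_camera("wrist");save(w,"n.png");A=rot(s)
p=np.array(s["tcp_pos"]);z=p[2]+.020
u,v=np.round(w2pix(w,[p[0],p[1],z],s)).astype(int);print(u,v)
for d in env.regions_of("spacer",w)[:2]:
    M=d["mask"].astype(np.uint8);cs,hi=cv2.findContours(M,cv2.RETR_CCOMP,cv2.CHAIN_APPROX_NONE)
    for i,c in enumerate(cs):
        if len(c)<30: continue
        ct=c[:,0];P=np.array([pix2w(w,a,b,z,s)[:2]*1e3 for a,b in ct],np.float32);c0,r=cv2.minEnclosingCircle(P)
        print(round(d["confidence"],2),"hole" if hi[0][i][3]>=0 else "outer",np.round(A.T@(np.append(c0,0)-np.append(p[:2]*1e3,0)),1),r,cv2.boundingRect(ct))
g=cv2.cvtColor(w["pixels"],cv2.COLOR_RGB2GRAY)
for r in range(v-60,v+61,5): print(r,' '.join("%3d"%x for x in g[r,u-60:u+61:5]))
plan(.5135,-.2533,.163,10.8)
```

```text
t 19.57 tcp [ 514.8 -249.3  163.1] yaw 10.94 z [-0.  0. -1.] gap 48.0 F [ 0.2 -1.4 -0.8] grip 42.5
258 259
0.83 outer [ 1.7 -1.5  0. ] 28.466976165771484 (209, 205, 93, 97)
0.83 hole [ 6.6 -1.5  0. ] 14.643455505371094 (227, 233, 58, 36)
199 102 115 158  89  94  96  93 228 218 213 167 164 110 107 105 175 206 180 133  86  84  84 198 202 202
204 135 192 180  89  83  68  96  96 221 216 175 167 209 213 153 198 178 172  92  86  90  82 197 198 200
209 196 200 197  93 101  93 125  95 121 127 128 128 128 127 128 127 134  93 129 147 123  78 199 199 198
214 190 193 192 228 216 216 134 126 130 127 128 129 128 130 127 127 124 106 100 200 132  88 198 201 198
219 192 194 195 176 222 190 126 128 127 130 132 140 140 131 128 127 126 122 145 214 196 124 190 196 200
224 194 193 197 112  99 126 129 132 157 156 151 151 150 150 150 160 136 124 125 182 185 129 170 189 196
229 185 166 169 167 122 125 152 154 154 154 151 149 150 151 157 150 153 152 124 121 168 159 157 183 189
234 180  97  86  21 126 152 155 152 152 153 160 164 167 166 152 156 149 150 151 125 102  43  99 159 182
239  94  99  22  49 154 155 15
[... 1093 characters left out ...]
 178 155  25  32  28
294  24  27  84  84  82  76  86 249 250 250 248 250 249 248 249 249 247 216 188 170 164 159  21  26  27
299  28  27  84  83  80  79  85  80 102 235 248 246 246 248 238  97 132 170 178 167 169 173  41  25  26
304  26  94 193 195 138  80  81  83  86  86  85  87  84  83  80  82  87  80  73  59  49  48  54  26  27
309  28  24 198 200 194 197 200 196 198 197 135  79  89  86  89  84  85  85  83  81  83  83  64  24  27
314  25  24 193 196 195 198 195 194 199 199 196 197 193 191 196 195 123 135  83  82  81  83  32  30  29
319  26  31 195 197 196 194 194 193 196 195 194 195 192 194 191 193 199 201 196 191 193 194  28  27  30
shift [-2.1, 3.4, 0.1] turn [-0.0, -0.0, 0.01] rows 0.1
```

Run:
```python
from fit import *
s=st();w=env.read_camera("wrist");A=rot(s);p=np.array(s["tcp_pos"])
g=cv2.GaussianBlur(cv2.cvtColor(w["pixels"],cv2.COLOR_RGB2GRAY),(3,3),0).astype(int)
print([ (r,g[r,256]) for r in range(214,234)]);print([(r,g[r,256]) for r in range(294,306)])
print([(c,g[262,c]) for c in range(204,218)],[(c,g[262,c]) for c in range(292,308)])
for z in (.0195,.0215):
    t=lambda u,v:A.T@(pix2w(w,u,v,p[2]+z,s)-p)*1e3
    b,f=t(256,221.5),t(256,300.5);l,r=t(212,262),t(300.5,262);print(z,b[0],f[0],(b[0]+f[0])/2,b[0]-f[0],"lr",l[1],r[1])
```

```text
t 19.68 tcp [ 514.9 -249.6  163.1] yaw 10.92 z [ 0.  0. -1.] gap 48.0 F [-0.1 -0.1 -1.5] grip 42.5
[(214, np.int64(130)), (215, np.int64(130)), (216, np.int64(129)), (217, np.int64(129)), (218, np.int64(132)), (219, np.int64(141)), (220, np.int64(153)), (221, np.int64(156)), (222, np.int64(153)), (223, np.int64(150)), (224, np.int64(150)), (225, np.int64(150)), (226, np.int64(150)), (227, np.int64(151)), (228, np.int64(152)), (229, np.int64(152)), (230, np.int64(151)), (231, np.int64(150)), (232, np.int64(152)), (233, np.int64(156))]
[(294, np.int64(249)), (295, np.int64(249)), (296, np.int64(248)), (297, np.int64(248)), (298, np.int64(247)), (299, np.int64(246)), (300, np.int64(240)), (301, np.int64(195)), (302, np.int64(120)), (303, np.int64(85)), (304, np.int64(85)), (305, np.int64(85))]
[(204, np.int64(24)), (205, np.int64(24)), (206, np.int64(24)), (207, np.int64(23)), (208, np.int64(22)), (209, np.int64(39)), (210, np.int64(85)), (211, np.int64(129)), (212, np.int64(148)), (213, np.int64(152)), (214, np.int64(153)), (215, np.int64(154)), (216, np.int64(154)), (217, np.int64(152))] [(292, np.int64(249)), (293, np.int64(248)), (294, np.int64(247)), (295, np.int64(247)), (296, np.int64(246)), (297, np.int64(245)), (298, np.int64(245)), (299, np.int64(245)), (300, np.int64(241)), (301, np.int64(212)), (302, np.int64(136)), (303, np.int64(55)), (304, np.int64(25)), (305, np.int64(23)), (306, np.int64(22)), (307, np.int64(21))]
0.0195 21.15882846539029 -26.433786479568525 -2.6374790070891176 47.59261494495881 lr -24.34689079830644 22.140904215408092
0.0215 22.06118960038057 -24.75329622355518 -1.3460533115873048 46.81448582393575 lr -23.967382504715108 21.760346958616047
```

Request:
move_arm(
  targets=[
    [[0.5,3.2,0],[0,0,0],0.6],
    [[0.5,3.2,20],[0,0,0],0.6],
    [[0.5,3.2,50],[0,0,0],0.6],
    [[0.5,3.2,80],[0,0,0],0.6],
    [[0.5,3.2,88],[0,0,0],0.6],
  ],
)

```text
clock: 20.35
tcp_pos: [0.5146, -0.2532, 0.0729]
orientation: [-0.001, 0.996, 0.094, -0.001]
wrist_force: [0.3, 0.5, -0.8]
finger_gap: 0.0482
grip_force: 42.5
```

Request:
move_arm(
  targets=[
    [[0,0,0],[0,0,0],0.6],
    [[0,0,0],[0,0,0],0.6],
  ],
)

```text
clock: 20.6
tcp_pos: [0.5168, -0.2547, 0.0762]
orientation: [0.001, 0.996, 0.094, 0.001]
wrist_force: [0.8, 0.4, -2.1]
finger_gap: 0.0485
grip_force: 42.5
```

Run:
```python
from fit import *
s=st();w=env.read_camera("wrist");save(w,"o.png");A=rot(s);p=np.array(s["tcp_pos"])
c=p*1e3+A@np.array([-2.4,-1.2,0]);print("move tool",np.round(A.T@np.array([513.4-c[0],-251.9-c[1],0]),1))
g=cv2.cvtColor(w["pixels"],cv2.COLOR_RGB2GRAY)
print(w2pix(w,[.5134,-.2519,.096],s))
for r in range(215,306,5): print(r,' '.join("%3d"%x for x in g[r,204:308:4]))
```

```text
t 20.6 tcp [ 516.8 -254.7   76.2] yaw 10.8 z [ 0.002 -0.001 -1.   ] gap 48.5 F [ 0.8  0.4 -2.1] grip 42.5
move tool [-0.4 -2.2 -0. ]
(np.float64(252.0070860432653), np.float64(263.54205494856797))
215  81 199 215 225 218 233 130 137 138 138 139 137 142 141 139 140 136 136 134 133 132 120 119 222  94  95
220  98 203 223 227 221 135 140 139 139 139 148 159 167 169 167 155 143 137 135 137 139 134 215 223  91  95
225  98 132 235 226 145 141 136 151 172 166 168 166 164 162 165 165 164 170 162 147 135 137 130 222  96  95
230 102 102  66 179 135 145 167 170 166 167 167 160 160 163 162 166 168 160 165 164 165 144 132 172  39 101
235 105  78  23 136 159 165 169 167 166 163 137 112 107 111 116 111 142 169 163 165 167 162 159 132  25  83
240 106  26  26 160 169 170 165 165 117 102 115 114 158 158 148 108 112 223 214 165 163 162 165 162  28  30
245  84  25 108 165 169 166 162 221 114 112 115 161 161 154 153 153 123 217 213 154 159 165 166 162 106  27
250  33  26 168 167 168 164 151 190 173 114 166 159 155 150 155 147 156 152 226 203 132 253 252 241 213  25
255  28  26 169 166 166 149 134 182 178
[... 448 characters left out ...]
 139 138 140 138 135 136 134 173 253 253 251 189  26
280  20  23 202 253 254 253 254 152 135 134 136 140 139 142 141 136 139 140 133 170 253 253 252 249 202  34
285  26  24 192 193 251 253 253 253 247 139 138 139 140 140 136 140 138 139 251 253 253 252 248 194 192  28
290  25 145 188 191 186 239 252 253 253 253 253 249 223 227 232 250 253 253 253 252 252 236 183 180 184 135
295  22 195 196 192 190 192 186 249 246 253 253 252 253 253 252 252 252 252 252 243 181 185 189 191 191 188
300  33 199 202 202 205 204 202 192 184 181 233 248 251 251 251 248 230 185 179 175 179 184 189 195 199 195
305 186 197 199 199 203 203 200 200 200 196 195 198 199 201 201 200 196 183 182 185 192 198 198 201 202 206
```

Request:
move_arm(
  targets=[
    [[-0.4,-2.6,0],[0,0,0],0.6],
    [[-0.4,-2.6,0],[0,0,0],0.6],
    [[-0.4,-2.6,0],[0,0,0],0.6],
  ],
)

```text
clock: 21.02
tcp_pos: [0.5151, -0.2515, 0.0751]
orientation: [0.0, 0.996, 0.094, 0.0]
wrist_force: [-0.9, -0.3, -1.3]
finger_gap: 0.048
grip_force: 42.5
```

```bash
cat > tip.py <<'E'
from fit import *
def tip(ctool):
    s=st();w=env.read_camera("wrist");s2=st();A=rot(s);p=np.array(s["tcp_pos"])
    g=cv2.cvtColor(w["pixels"],cv2.COLOR_RGB2GRAY)
    u,v=w2pix(w,[.5134,-.2519,.096],s);U,V=int(u),int(v)
    m=((g[V-14:V+14,U-14:U+14]>212)*255).astype(np.uint8)
    n,l,ss,cc=cv2.connectedComponentsWithStats(m)
    for k in range(1,n):
        if ss[k,4]>25:
            c=cc[k]+[U-14,V-14];T=A.T@(pix2w(w,*c,.096,s)-p)*1e3
            print("pred",round(u,1),round(v,1),"blob",np.round(c,1),ss[k],"tool",np.round(T,1),"move",np.round(T[:2]-ctool,1))
    c=p*1e3+A@np.append(ctool,0);print("by world: move",np.round(A.T@np.array([513.4-c[0],-251.9-c[1],0]),1))
    return w,s
E
python3 -c "
from tip import *
tip([-2.4,-1.2])"
```

```text
t 21.02 tcp [ 515.1 -251.5   75.1] yaw 10.8 z [ 0. -0. -1.] gap 48.0 F [-0.9 -0.3 -1.3] grip 42.5
t 21.07 tcp [ 515.1 -251.6   75. ] yaw 10.8 z [ 0. -0. -1.] gap 48.3 F [-0.1  0.6 -2.2] grip 42.5
pred 258.4 262.9 blob [257.4 262.4] [  6   8  16  14 185] tool [ -1.4  -0.5 -20.9] move [1.  0.7]
by world: move [0.7 1.2 0. ]
```

Request:
move_arm(
  targets=[
    [[0.8,1.0,0],[0,0,0],0.6],
    [[0.8,1.0,10],[0,0,0],0.6],
    [[0.8,1.0,20],[0,0,0],0.6],
    [[0.8,1.0,20],[0,0,0],0.6],
  ],
)

```text
clock: 21.58
tcp_pos: [0.5149, -0.2517, 0.0533]
orientation: [-0.001, 0.996, 0.094, -0.001]
wrist_force: [0.7, -0.6, -1.4]
finger_gap: 0.0481
grip_force: 42.5
```

```bash
python3 -c "
from tip import *
tip([-2.4,-1.2])"
```

```text
t 21.57 tcp [ 514.9 -251.7   53.3] yaw 10.79 z [-0.002  0.002 -1.   ] gap 48.1 F [ 0.7 -0.6 -1.4] grip 42.5
t 21.62 tcp [ 515.3 -252.    53.9] yaw 10.79 z [-0.002  0.001 -1.   ] gap 48.4 F [ 0.1  0.9 -1.2] grip 42.5
pred 258.3 290.6 blob [256.8 292.3] [  4  10  19  12 154] tool [ -2.5  -0.9 -42.7] move [-0.1  0.3]
pred 258.3 290.6 blob [250.7 299.8] [ 0 21 18  5 40] tool [ -6.6  -3.6 -42.7] move [-4.2 -2.4]
by world: move [ 0.9  1.1 -0. ]
```

Request:
move_arm(
  targets=[
    [[0.3,0.5,0],[0,0,0],0.6],
    [[0.3,0.5,3],[0,0,0],0.6],
    [[0.3,0.5,6],[0,0,0],0.6],
    [[0.3,0.5,6],[0,0,0],0.6],
  ],
)

```text
clock: 22.12
tcp_pos: [0.5161, -0.2527, 0.0485]
orientation: [-0.0, 0.996, 0.094, -0.0]
wrist_force: [0.0, -0.1, -0.4]
finger_gap: 0.0479
grip_force: 42.5
```

```bash
python3 -c "
from tip import *
tip([-2.4,-1.2])"
```

```text
t 22.12 tcp [ 516.1 -252.7   48.5] yaw 10.79 z [-0.  0. -1.] gap 47.9 F [ 0.  -0.1 -0.4] grip 42.5
t 22.18 tcp [ 516.2 -252.7   48.7] yaw 10.79 z [-0.  0. -1.] gap 48.1 F [-0.1 -0.6 -1.4] grip 42.5
pred 255.8 299.7 blob [254.1 302.1] [  4  12  20  11 161] tool [ -3.7  -2.  -47.5] move [-1.3 -0.8]
by world: move [-0.1 -0.1  0. ]
```

Request:
move_arm(
  targets=[
    [[-0.3,-0.2,2],[0,0,0],0.6],
    [[-0.3,-0.2,4],[0,0,0],0.6],
    [[-0.3,-0.2,7],[0,0,0],0.6],
    [[-0.3,-0.2,9],[0,0,0],0.6],
    [[-0.3,-0.2,9],[0,0,0],0.6],
  ],
)

```text
clock: 22.8
tcp_pos: [0.5159, -0.2526, 0.0396]
orientation: [-0.0, 0.996, 0.094, -0.0]
wrist_force: [0.4, 0.6, -0.8]
finger_gap: 0.0481
grip_force: 42.5
```

Request:
move_arm(
  targets=[
    [[0,0,0],[0,0,0],-0.5],
    [[0,0,0],[0,0,0],-0.5],
    [[0,0,0],[0,0,0],-0.5],
  ],
)

```text
clock: 23.18
tcp_pos: [0.5162, -0.2528, 0.0401]
orientation: [0.0, 0.996, 0.094, 0.0]
wrist_force: [0.4, 0.2, 0.3]
finger_gap: 0.0642
grip_force: 0.0
```

Run:
```python
from tip import *
w,s=tip([0.4,-1.25]);A=rot(s);p=np.array(s["tcp_pos"])
g=cv2.cvtColor(w["pixels"],cv2.COLOR_RGB2GRAY);save(w,"p.png")
u,v=np.round(w2pix(w,[.5134,-.2519,.059],s)).astype(int);print(u,v)
gb=cv2.GaussianBlur(g,(3,3),0).astype(int)
print("col",u,[(r,gb[r,u]) for r in range(v-55,v-15,2)])
for rr in (v-20,v,v+10): print("row",rr,[(c,gb[rr,c]) for c in range(u-56,u-20,2)],[(c,gb[rr,c]) for c in range(u+20,u+57,2)])
for d in env.regions_of("spacer",w)[:2]:
    M=d["mask"].astype(np.uint8);ct=max(cv2.findContours(M,cv2.RETR_EXTERNAL,cv2.CHAIN_APPROX_NONE)[0],key=len);print(d["confidence"],cv2.boundingRect(ct))
for z in (.059,.062,.065):
  print(z,[np.round(w2pix(w,[.5134+dx,-.2519+dy,z],s),1) for dx,dy in ((.0246,.0047),(-.0047,.0246),(.0047,-.0246))])
```

```text
t 23.18 tcp [ 516.2 -252.8   40.1] yaw 10.79 z [ 0. -0. -1.] gap 64.2 F [0.4 0.2 0.3] grip 0.0
t 23.23 tcp [ 516.2 -252.8   40.1] yaw 10.79 z [ 0. -0. -1.] gap 63.6 F [-0.6  0.3  0.5] grip 0.0
by world: move [-3.  -0.2 -0. ]
256 262
col 256 [(207, np.int64(149)), (209, np.int64(150)), (211, np.int64(150)), (213, np.int64(151)), (215, np.int64(152)), (217, np.int64(151)), (219, np.int64(170)), (221, np.int64(181)), (223, np.int64(174)), (225, np.int64(176)), (227, np.int64(178)), (229, np.int64(175)), (231, np.int64(173)), (233, np.int64(137)), (235, np.int64(114)), (237, np.int64(115)), (239, np.int64(116)), (241, np.int64(115)), (243, np.int64(115)), (245, np.int64(115))]
row 242 [(200, np.int64(80)), (202, np.int64(127)), (204, np.int64(129)), (206, np.int64(125)), (208, np.int64(125)), (210, np.int64(172)), (212, np.int64(207)), (214, np.int64(170)), (216, np.int64(180)), (218, np.int64(182)), (220, np.int64(181)), (222, np.int64(181)), (224, np.int64(180)), (226, np.int64(179)), (228, np.int64(179)), (230, np.int64(164)), (232, np.int64(127)), (234, np.int64(112))] [(276, np.int6
[... 1625 characters left out ...]
1))] [(276, np.int64(121)), (278, np.int64(126)), (280, np.int64(144)), (282, np.int64(143)), (284, np.int64(173)), (286, np.int64(248)), (288, np.int64(254)), (290, np.int64(254)), (292, np.int64(254)), (294, np.int64(254)), (296, np.int64(254)), (298, np.int64(251)), (300, np.int64(176)), (302, np.int64(151)), (304, np.int64(181)), (306, np.int64(138)), (308, np.int64(157)), (310, np.int64(176)), (312, np.int64(127))]
0.91 (209, 205, 93, 89)
0.51 (200, 184, 112, 79)
0.059 [array([255.6, 218.5]), array([208.2, 262.3]), array([303.1, 262.2])]
0.062 [array([255.6, 221. ]), array([207.3, 265.5]), array([304.1, 265.4])]
0.065 [array([255.6, 223.6]), array([206.2, 268.9]), array([305.1, 268.8])]
```

The spacer's top rim fits z = 59 mm and the axis, so it is home. On to the black-sealed bearing.

Request:
move_arm(
  targets=[
    [[0,0,-62],[0,0,0],-0.6],
    [[0,0,-115],[0,0,0],-1],
    [[-22,-271,-115],[0,0,0],-1],
    [[-22,-271,-115],[0,0,0],-1],
    [[-22,-271,-115],[0,0,0],-1],
  ],
)

```text
clock: 23.9
tcp_pos: [0.4656, -0.0705, 0.1552]
orientation: [0.0, 0.996, 0.094, 0.001]
wrist_force: [0.8, 0.3, 0.2]
finger_gap: 0.0854
grip_force: 0.0
```

Run:
```python
from fit import *
s=st();plan(.4435,.0095,.135,10.8)
```

```text
t 23.9 tcp [465.6 -70.5 155.2] yaw 10.74 z [ 0.001 -0.    -1.   ] gap 85.4 F [0.8 0.3 0.2] grip 0.0
shift [-6.8, -82.8, 20.1] turn [0.0, -0.01, -0.01] rows 1.4
```

Request:
move_arm(
  targets=[
    [[-7,-82,20],[0,0,0],-1],
    [[-7,-82,20],[0,0,0],-1],
    [[-7,-82,20],[0,0,0],-1],
    [[-7,-82,20],[0,0,0],-1],
    [[-7,-82,20],[0,0,0],-1],
  ],
)

```text
clock: 24.52
tcp_pos: [0.4447, 0.0063, 0.1352]
orientation: [0.0, 0.996, 0.093, 0.0]
wrist_force: [-0.6, 0.3, -0.2]
finger_gap: 0.0855
grip_force: 0.0
```

Run:
```python
from fit import *
s=st();w=env.read_camera("wrist");save(w,"q.png");A=rot(s);p=np.array(s["tcp_pos"])
u,v=w2pix(w,[.4432,.0099,.017],s);print(u,v)
for hi in (40,50): c=blob(w,s,(0,0,0),(180,255,hi),(u,v),.017,34)
for d in env.regions_of("small_bearing",w)[:3]:
    M=d["mask"].astype(np.uint8);ct=max(cv2.findContours(M,cv2.RETR_EXTERNAL,cv2.CHAIN_APPROX_NONE)[0],key=len)[:,0]
    P=np.array([pix2w(w,a,b,.017,s)[:2]*1e3 for a,b in ct],np.float32);c,r=cv2.minEnclosingCircle(P);print(round(d["confidence"],2),np.round(c,1),round(r,1),cv2.boundingRect(ct))
```

```text
t 24.52 tcp [444.7   6.3 135.2] yaw 10.71 z [ 0.001 -0.    -1.   ] gap 85.5 F [-0.6  0.3 -0.2] grip 0.0
253.4105847077886 185.24972272828327
blob encl [443.   10.8] 24.6 ell [443.   10.8] [47.7 48.3] in tool [ -0.9  -4.8 118.2] px [252. 184.]
blob encl [443.1  11. ] 24.8 ell [443.1  10.9] [48.2 48.7] in tool [ -0.8  -4.9 118.2] px [252. 185.]
0.97 [ 495.1 -100.5] 33.5 (341, 126, 67, 62)
0.93 [443.6  11. ] 32.3 (221, 153, 62, 61)
```

Request:
move_arm(
  targets=[
    [[-1.3,-3.6,50],[0,0,0],-1],
    [[-1.3,-3.6,100],[0,0,0],-1],
    [[-1.3,-3.6,130],[0,0,0],-1],
    [[-1.3,-3.6,135],[0,0,0],-1],
    [[-1.3,-3.6,135],[0,0,0],-1],
  ],
  squeeze=40,
)

```text
clock: 25.25
tcp_pos: [0.4424, 0.0101, 0.0003]
orientation: [0.0, 0.996, 0.094, 0.0]
wrist_force: [1.3, -0.5, 0.6]
finger_gap: 0.0849
grip_force: 0.0
```

Request:
move_arm(
  targets=[
    [[0,0,0],[0,0,0],0.4],
    [[0,0,0],[0,0,0],0.4],
    [[0,0,0],[0,0,0],0.4],
    [[0,0,0],[0,0,0],0.4],
  ],
)

```text
clock: 25.75
tcp_pos: [0.4434, 0.0101, 0.0019]
orientation: [0.001, 0.996, 0.094, 0.002]
wrist_force: [-1.8, -0.5, 8.7]
finger_gap: 0.061
grip_force: 41.0
```

Request:
move_arm(
  targets=[
    [[0,0,-60],[0,0,0],0.4],
    [[0,0,-120],[0,0,0],0.4],
    [[0,0,-160],[0,0,0],0.4],
    [[0,0,-160],[0,0,0],0.4],
  ],
)

```text
clock: 26.25
tcp_pos: [0.4447, 0.0102, 0.164]
orientation: [0.001, 0.996, 0.094, 0.004]
wrist_force: [0.1, 0.4, -2.4]
finger_gap: 0.0603
grip_force: 45.6
```

Run:
```python
from fit import *
s=st();w=env.read_camera("wrist");save(w,"r.png");A=rot(s);p=np.array(s["tcp_pos"])
for dz in (.015,.017,.019):
    z=p[2]+dz;u,v=w2pix(w,[p[0],p[1],z],s)
    blob(w,s,(0,0,0),(180,255,55),(u,v),z,52)
plan(.5138,-.2533,.163,10.8)
```

```text
t 26.25 tcp [444.7  10.2 164. ] yaw 10.8 z [ 0.009 -0.001 -1.   ] gap 60.3 F [ 0.1  0.4 -2.4] grip 45.6
blob encl [444.7  11.6] 24.9 ell [444.8  11.5] [48.7 49.4] in tool [  0.5  -1.2 -15. ] px [256. 251.]
blob encl [445.9  11.8] 24.5 ell [445.9  11.8] [48.  48.6] in tool [  1.6  -1.2 -17. ] px [256. 251.]
blob encl [447.1  12. ] 24.1 ell [447.1  12. ] [47.2 47.8] in tool [  2.8  -1.2 -19. ] px [256. 251.]
shift [20.0, 272.3, -0.8] turn [0.01, -0.02, -0.0] rows 4.4
```

Request:
move_arm(
  targets=[
    [[19,272,0],[0,0,0],0.4],
    [[19,272,0],[0,0,0],0.4],
    [[19,272,0],[0,0,0],0.4],
    [[19,272,0],[0,0,0],0.4],
    [[19,272,0],[0,0,0],0.4],
  ],
)

```text
clock: 26.92
tcp_pos: [0.5111, -0.2562, 0.1574]
orientation: [-0.0, 0.996, 0.092, -0.001]
wrist_force: [-0.3, 1.0, -2.1]
finger_gap: 0.0605
grip_force: 45.6
```

Request:
move_arm(
  targets=[
    [[0,0,0],[0,0,0],0.4],
    [[0,0,0],[0,0,0],0.4],
    [[0,0,0],[0,0,0],0.4],
  ],
)

```text
clock: 27.3
tcp_pos: [0.511, -0.2515, 0.1594]
orientation: [-0.0, 0.996, 0.095, -0.0]
wrist_force: [0.1, -0.3, -2.1]
finger_gap: 0.0605
grip_force: 45.6
```

```bash
python3 -c "
from tip import *
w,s=tip([.6,-1.2]);save(w,'s.png')"
```

```text
t 27.3 tcp [ 511.  -251.5  159.4] yaw 10.87 z [-0.001  0.001 -1.   ] gap 60.5 F [ 0.1 -0.3 -2.1] grip 45.6
t 27.35 tcp [ 511.2 -251.7  159.7] yaw 10.88 z [-0.001  0.    -1.   ] gap 60.3 F [-0.3  1.4 -2.1] grip 45.6
by world: move [ 1.7  2.  -0. ]
```

Request:
move_arm(
  targets=[
    [[1.7,2.0,0],[0,0,0],0.4],
    [[1.7,2.0,25],[0,0,0],0.4],
    [[1.7,2.0,50],[0,0,0],0.4],
    [[1.7,2.0,57],[0,0,0],0.4],
    [[1.7,2.0,57],[0,0,0],0.4],
  ],
)

```text
clock: 27.98
tcp_pos: [0.5136, -0.2545, 0.1029]
orientation: [-0.0, 0.996, 0.094, -0.0]
wrist_force: [-0.4, 0.1, -1.9]
finger_gap: 0.0602
grip_force: 45.6
```

Request:
move_arm(
  targets=[
    [[0,0,0],[0,0,0],0.4],
    [[0,0,0],[0,0,0],0.4],
    [[0,0,0],[0,0,0],0.4],
  ],
)

```text
clock: 28.35
tcp_pos: [0.5139, -0.2549, 0.1035]
orientation: [0.0, 0.996, 0.094, 0.0]
wrist_force: [-0.7, 0.2, -2.4]
finger_gap: 0.0604
grip_force: 45.6
```

Run:
```python
from tip import *
w,s=tip([.6,-1.2]);save(w,'t.png')
g=cv2.cvtColor(w["pixels"],cv2.COLOR_RGB2GRAY);p=np.array(s["tcp_pos"])
u,v=np.round(w2pix(w,[p[0],p[1],p[2]+.015],s)).astype(int);print(u,v)
for r in range(v-30,v+33,3): print(r,' '.join("%3d"%x for x in g[r,u-34:u+35:3]))
```

```text
t 28.35 tcp [ 513.9 -254.9  103.5] yaw 10.79 z [ 0.001 -0.001 -1.   ] gap 60.4 F [-0.7  0.2 -2.4] grip 45.6
t 28.4 tcp [ 513.8 -254.9  103.3] yaw 10.79 z [ 0.001 -0.001 -1.   ] gap 60.4 F [ 0.5 -0.5 -2.3] grip 45.6
pred 253.0 234.7 blob [254.7 236.2] [10 14 11  6 49] tool [-1.  -2.   7.5] move [-1.6 -0.8]
by world: move [-0.5 -1.9 -0. ]
258 254
224  33  28  30  29  32  31  29  48  78 104 114 111 110  89  58  28  29  31  28  33  28  32  50
227  27  28  30  31  29  59 113 120 119 119 114 120 121 119 120 117  85  31  29  31  29  32  32
230  25  30  27  28  99 118 118 118 118 118 120 119 118 120 119 117 117 116  53  28  33  27  23
233  30  30  37 113 118 120 120 114 119 151 171 180 142 119 119 116 116 119 121  64  33  27  29
236  25  26 114 117 119 117 116 113 174 223 229 227 179 170 131 226 167 123 120 117  47  25  29
239  27  90 116 119 117 114 109 108 117 210 226 218 134 108 110 101 150 168 163 164 118  46  33
242  31 120 118 119 118 101 108 105 105 105 106 107 106 110 100 100 101 161 226 224 219  80  45
245  74 117 119 120  99 100 102 102 107 105 106 104 101 100  99 100 100 100 220 2
[... 562 characters left out ...]
  99  99 225 225 221 136  46
266  46 186 232 229 222 100  99 100 100 104 100 102 100 100 100  96  99 203 228 223 215  44  47
269  45  41 224 226 229 224 107 102  98 100 102 102  98 101 100 102 210 228 223 215  81  48  48
272  46  45  65 228 228 227 228 179 109  99 102 102 101 103 149 229 226 221 217 138  44  48  50
275  47  45  47  65 216 225 226 227 230 224 221 218 223 228 227 224 219 213  81  48  46  46  45
278  42  46  48  47  45 154 223 223 221 223 224 225 225 223 220 216 183  46  49  48  46  47  48
281  72  46  46  47  45  44  46  64 168 202 207 215 205 185 124  48  45  45  47  44  46  57 186
284 220 110  46  48  46  45  46  46  47  45  46  45  48  46  47  45  47  46  48  44  76 212 219
```

Request:
move_arm(
  targets=[
    [[-0.5,-1.7,0],[0,0,0],0.4],
    [[-0.5,-1.7,0],[0,0,0],0.4],
    [[-0.5,-1.7,7],[0,0,0],0.4],
    [[-0.5,-1.7,7],[0,0,0],0.4],
    [[-0.5,-1.7,7],[0,0,0],0.4],
  ],
)

```text
clock: 29.02
tcp_pos: [0.5126, -0.253, 0.0956]
orientation: [-0.0, 0.996, 0.094, -0.0]
wrist_force: [-1.2, -0.5, -1.8]
finger_gap: 0.0605
grip_force: 45.6
```

Run:
```python
from tip import *
w,s=tip([.6,-1.2]);save(w,'u.png')
g=cv2.cvtColor(w["pixels"],cv2.COLOR_RGB2GRAY);p=np.array(s["tcp_pos"])
u,v=np.round(w2pix(w,[p[0],p[1],p[2]+.015],s)).astype(int);print(u,v)
for r in range(v-30,v+33,3): print(r,' '.join("%3d"%x for x in g[r,u-34:u+35:3]))
```

```text
t 29.02 tcp [ 512.6 -253.    95.6] yaw 10.79 z [-0.  0. -1.] gap 60.5 F [-1.2 -0.5 -1.8] grip 45.6
t 29.07 tcp [ 512.7 -253.1   95.8] yaw 10.79 z [-0.  0. -1.] gap 60.6 F [-0.2 -0.9 -2.3] grip 45.6
pred 256.4 239.5 blob [255.5 239.4] [  6   9  16  12 151] tool [ 1.  -1.5 -0.4] move [ 0.4 -0.3]
by world: move [ 0.4  0.2 -0. ]
258 254
224  30  28  25  27  27  28  28  51  78 104 112 111 110  89  61  25  29  28  26  25  33  25  49
227  29  28  29  30  27  61 115 123 120 119 117 121 123 121 122 121  85  31  30  31  29  27  29
230  31  30  30  29 102 118 120 119 118 119 121 120 119 122 120 120 119 118  55  33  31  31  28
233  23  27  39 115 116 120 121 116 118 141 174 186 156 119 119 118 118 119 124  66  31  28  30
236  30  30 114 117 119 119 123 178 185 233 232 232 230 172 163 216 228 121 120 122  45  27  30
239  29  93 120 120 116 117 112 195 214 233 233 232 225 209 167 170 189 229 164 165 160  50  47
242  32 119 120 115 118 105 111 187 202 233 232 227 227 194 172 176 124 162 227 225 219  80  45
245  75 117 119 119  98 100 107 109 109 206 223 223 197 182 169 106 103 100 221 225 220 184  
[... 550 characters left out ...]
  98 100 227 226 223 139  49
266  48 191 234 231 222 100 100 100 100 103 100 101 100 100  99 101 100 200 228 224 216  45  46
269  48  43 224 227 232 224 111 102 102 102 103 103 103 102 104 104 213 230 224 217  83  44  47
272  45  46  63 230 229 228 229 182 110 101 102 103 102 104 152 230 228 222 215 137  45  47  48
275  47  43  48  62 216 226 227 229 230 224 223 217 225 230 230 225 220 216  84  46  43  45  45
278  45  46  48  45  48 158 226 224 222 225 225 227 227 225 221 219 185  46  46  44  46  45  49
281  72  45  45  49  45  45  46  56 168 205 212 216 207 186 126  49  46  46  47  50  44  59 188
284 222 109  47  48  47  45  48  48  45  46  48  45  44  45  49  44  47  47  47  46  80 213 221
```

Request:
move_arm(
  targets=[
    [[0.3,0,2],[0,0,0],0.4],
    [[0.3,0,4],[0,0,0],0.4],
    [[0.3,0,6],[0,0,0],0.4],
    [[0.3,0,6],[0,0,0],0.4],
  ],
)

```text
clock: 29.58
tcp_pos: [0.5131, -0.253, 0.0897]
orientation: [-0.0, 0.996, 0.094, 0.0]
wrist_force: [0.1, 0.2, -2.2]
finger_gap: 0.0604
grip_force: 45.6
```

```bash
python3 -c "
from tip import *
w,s=tip([.6,-1.2]);A=rot(s);p=np.array(s['tcp_pos'])
z=p[2]+.015;u,v=w2pix(w,[p[0],p[1],z],s)
blob(w,s,(0,0,0),(180,255,55),(u,v),z,52)"
```

```text
t 29.57 tcp [ 513.1 -253.    89.7] yaw 10.79 z [ 0.  0. -1.] gap 60.4 F [ 0.1  0.2 -2.2] grip 45.6
t 29.62 tcp [ 513.1 -253.    89.8] yaw 10.8 z [ 0.  0. -1.] gap 60.4 F [ 0.1  0.  -1.7] grip 45.6
pred 256.3 245.2 blob [255.4 245. ] [  6   8  16  13 166] tool [ 0.7 -1.6 -6.3] move [ 0.1 -0.4]
by world: move [-0.1  0.2 -0. ]
blob encl [ 513.3 -251.6] 24.8 ell [ 513.4 -251.6] [48.6 49. ] in tool [  0.6  -1.3 -15. ] px [256. 251.]
```

Centred and no contact. I'll keep lowering.

Request:
move_arm(
  targets=[
    [[0,0,3],[0,0,0],0.4],
    [[0,0,6],[0,0,0],0.4],
    [[0,0,9],[0,0,0],0.4],
    [[0,0,12],[0,0,0],0.4],
    [[0,0,12],[0,0,0],0.4],
  ],
)

```text
clock: 30.25
tcp_pos: [0.513, -0.253, 0.0776]
orientation: [-0.0, 0.996, 0.094, -0.0]
wrist_force: [0.1, -0.6, -2.8]
finger_gap: 0.0606
grip_force: 45.6
```

```bash
python3 -c "
from tip import *
tip([.6,-1.2])"
```

```text
t 30.25 tcp [ 513.  -253.    77.6] yaw 10.8 z [-0.  0. -1.] gap 60.6 F [ 0.1 -0.6 -2.8] grip 45.6
t 30.3 tcp [ 513.  -253.    77.7] yaw 10.79 z [-0.  0. -1.] gap 60.5 F [ 1.   0.8 -2.5] grip 45.6
pred 256.4 256.5 blob [255.4 256.3] [  5   7  17  15 200] tool [  0.7  -1.6 -18.4] move [ 0.1 -0.4]
by world: move [-0.   0.2 -0. ]
```

Request:
move_arm(
  targets=[
    [[0,-0.1,3],[0,0,0],0.4],
    [[0,-0.1,6],[0,0,0],0.4],
    [[0,-0.1,9],[0,0,0],0.4],
    [[0,-0.1,12],[0,0,0],0.4],
    [[0,-0.1,14],[0,0,0],0.4],
  ],
)

```text
clock: 30.92
tcp_pos: [0.5131, -0.2529, 0.0637]
orientation: [0.0, 0.996, 0.094, 0.0]
wrist_force: [1.6, 0.4, -2.2]
finger_gap: 0.0604
grip_force: 45.7
```

Request:
move_arm(
  targets=[
    [[0,0,1],[0,0,0],0.4],
    [[0,0,1],[0,0,0],0.4],
  ],
)

```text
clock: 31.18
tcp_pos: [0.5131, -0.2529, 0.0628]
orientation: [0.0, 0.996, 0.094, 0.0]
wrist_force: [1.0, 0.0, -2.4]
finger_gap: 0.0609
grip_force: 45.6
```

Request:
move_arm(
  targets=[
    [[0,0,1.5],[0,0,0],0.4],
    [[0,0,1.5],[0,0,0],0.4],
    [[0,0,1.5],[0,0,0],-0.8],
    [[0,0,1.5],[0,0,0],-0.8],
    [[0,0,1.5],[0,0,0],-0.8],
  ],
)

```text
clock: 31.8
tcp_pos: [0.513, -0.253, 0.0615]
orientation: [0.0, 0.996, 0.094, 0.0]
wrist_force: [-0.5, -0.3, 0.3]
finger_gap: 0.0772
grip_force: 0.0
```

Run:
```python
from tip import *
w,s=tip([.6,-1.2]);save(w,"v.png")
for z in (.074,.076,.078,.080):
    u,v=w2pix(w,[.5134,-.2519,z],s);blob(w,s,(0,0,0),(180,255,55),(u,v),z,44)
```

```text
t 31.8 tcp [ 513.  -253.    61.5] yaw 10.79 z [ 0. -0. -1.] gap 77.2 F [-0.5 -0.3  0.3] grip 0.0
t 31.85 tcp [ 513.  -253.1   61.5] yaw 10.78 z [ 0. -0. -1.] gap 77.0 F [-0.5 -0.3  0.2] grip 0.0
pred 256.4 274.9 blob [255.7 276.3] [  4  10  19  13 171] tool [ -0.1  -1.4 -34.5] move [-0.7 -0.2]
by world: move [-0.   0.1  0. ]
blob encl [ 512.3 -251.9] 25.0 ell [ 512.3 -251.9] [48.3 49.7] in tool [ -0.4  -1.3 -12.5] px [256. 251.]
blob encl [ 513.5 -251.6] 24.6 ell [ 513.4 -251.7] [47.5 48.9] in tool [  0.7  -1.3 -14.5] px [256. 251.]
blob encl [ 514.6 -251.4] 24.2 ell [ 514.4 -251.5] [46.5 47.8] in tool [  1.6  -1.3 -16.5] px [256. 251.]
blob encl [ 515.  -251.3] 23.6 ell [ 515.  -251.4] [45.5 45.9] in tool [  2.3  -1.3 -18.5] px [256. 252.]
```

The black-sealed bearing's seal ring fits z = 76 mm on the axis, so it is home. Next I'll rise and locate the peg.

Request:
move_arm(
  targets=[
    [[0,0,-60],[0,0,0],-0.8],
    [[0,0,-100],[0,0,0],-0.8],
    [[73,-83,-100],[0,0,0],0],
    [[73,-83,-100],[0,0,0],0],
    [[73,-83,-100],[0,0,0],0],
  ],
  squeeze=20,
)

```text
clock: 32.48
tcp_pos: [0.5704, -0.155, 0.1615]
orientation: [-0.0, 0.995, 0.096, 0.0]
wrist_force: [0.5, -0.0, -0.2]
finger_gap: 0.043
grip_force: 0.0
```

Request:
move_arm(
  targets=[
    [[0,0,0],[0,0,0],0],
    [[0,0,0],[0,0,0],0],
    [[0,0,0],[0,0,0],0],
  ],
)

```text
clock: 32.85
tcp_pos: [0.5687, -0.1588, 0.1613]
orientation: [0.0, 0.996, 0.093, -0.0]
wrist_force: [0.8, -0.3, 0.3]
finger_gap: 0.043
grip_force: 0.0
```

Run:
```python
from fit import *
s=st();w=env.read_camera("wrist");save(w,"x.png")
u,v=w2pix(w,[.569,-.157,.11],s);print(u,v)
h=cv2.cvtColor(w["pixels"],cv2.COLOR_RGB2HSV); m=cv2.inRange(h,(0,150,60),(7,255,255))|cv2.inRange(h,(173,150,60),(180,255,255))
n,l,ss,cc=cv2.connectedComponentsWithStats(m)
A=rot(s);p=np.array(s["tcp_pos"])
for k in range(1,n):
    if ss[k,4]>60:
        P=pix2w(w,*cc[k],.110,s);print(ss[k],cc[k].round(1),"world",np.round(P*1e3,1),"tool",np.round(A.T@(P-p)*1e3,1))
for nm in ("keeper_peg","keeper_pivot"):
    print(nm,[(np.round(d["centre"],4).tolist(),round(d["confidence"],2)) for d in env.landmark_of(nm,w)[:2]])
```

```text
t 32.85 tcp [ 568.7 -158.8  161.3] yaw 10.69 z [-0. -0. -1.] gap 43.0 F [ 0.8 -0.3  0.3] grip 0.0
255.4143884139054 207.9866480496938
[63  0  8 14 87] [67.  6.] world [679.8 -16.9 110. ] tool [ 135.5 -118.8   51.2]
[  0  11  69  20 326] [38.1 21.6] world [667.7   1.2 110. ] tool [ 127.  -138.9   51.2]
[244 192  18  26 365] [252.9 205.4] world [ 570.7 -154.7  110. ] tool [ 2.7 -3.6 51.3]
[363 352  17  10 105] [370.1 356.7] world [ 440.9 -291.4  110. ] tool [-150.1  106.6   51.3]
keeper_peg [([0.5694, -0.1545, 0.0987], 0.82)]
keeper_pivot [([0.5879, -0.2373, 0.0801], 0.95)]
```

Request:
move_arm(
  targets=[
    [[1.5,-2.4,30],[0,0,0],0],
    [[1.5,-2.4,55],[0,0,0],0],
    [[1.5,-2.4,61.5],[0,0,0],0],
    [[1.5,-2.4,61.5],[0,0,0],0.4],
    [[1.5,-2.4,61.5],[0,0,0],1],
  ],
  squeeze=20,
)

```text
clock: 33.62
tcp_pos: [0.571, -0.1558, 0.101]
orientation: [0.001, 0.996, 0.094, 0.001]
wrist_force: [0.3, -0.7, -2.2]
finger_gap: 0.0136
grip_force: 20.0
```

Request:
move_arm(
  targets=[
    [[0,0,0],[0,0,0],1],
    [[0,0,0],[0,0,0],1],
    [[0,0,0],[0,0,0],1],
  ],
)

```text
clock: 34.0
tcp_pos: [0.571, -0.1558, 0.1009]
orientation: [0.001, 0.996, 0.094, 0.001]
wrist_force: [-0.3, -2.7, 4.2]
finger_gap: 0.0136
grip_force: 20.6
```

Run:
```python
from fit import *
s=st();A=rot(s);p=np.array(s["tcp_pos"])*1e3
a=np.radians(9.2);ax=np.array([513.3,-253.1]);piv=ax+75*np.array([np.cos(a),np.sin(a)])
r=p[:2]-piv;print("pivot",piv,"r",np.linalg.norm(r),"q",np.radians(169+9.2)-np.arctan2(r[1],r[0]))
a0=np.arctan2(r[1],r[0]);R0=np.linalg.norm(r);af=np.radians(169.02+9.2)
for f in np.arange(1,11)/10:
    t=a0+(af-a0)*f; P=piv+(R0+(87-R0)*f)*np.array([np.cos(t),np.sin(t)])
    print(round(f,1),np.round(A.T@np.append(P-p[:2],0),1),np.round(P,1))
```

```text
t 34.0 tcp [ 571.  -155.8  100.9] yaw 10.78 z [ 0.002 -0.001 -1.   ] gap 13.6 F [-0.3 -2.7  4.2] grip 20.6
pivot [ 587.33521988 -241.10891092] r 86.89374945250687 q 1.3502000076753669
0.1 [-11.7   0.8  -0. ] [ 559.6 -158.7]
0.2 [-23.2   3.2  -0. ] [ 548.8 -163.2]
0.3 [-34.3   7.   -0. ] [ 538.7 -169.1]
0.4 [-44.7  12.4  -0.1] [ 529.4 -176.3]
0.5 [-54.3  19.1  -0.1] [ 521.2 -184.7]
0.6 [-63.   27.   -0.1] [ 514.2 -194.1]
0.7 [-70.5  36.1  -0.1] [ 508.5 -204.4]
0.8 [-76.7  46.   -0. ] [ 504.3 -215.3]
0.9 [-81.5  56.7  -0. ] [ 501.5 -226.7]
1.0 [-84.8  68.   -0. ] [ 500.4 -238.4]
```

Request:
move_arm(
  targets=[
    [[-11.7,0.8,0],[0,0,0],1],
    [[-23.2,3.2,0],[0,0,0],1],
    [[-34.3,7,0],[0,0,0],1],
    [[-44.7,12.4,0],[0,0,0],1],
    [[-54.3,19.1,0],[0,0,0],1],
  ],
)

```text
clock: 34.62
tcp_pos: [0.5209, -0.1845, 0.1007]
orientation: [0.0, 0.996, 0.094, 0.001]
wrist_force: [4.5, -1.8, 4.9]
finger_gap: 0.0137
grip_force: 20.4
```

Request:
move_arm(
  targets=[
    [[-8.7,7.9,0],[0,0,0],1],
    [[-16.2,17,0],[0,0,0],1],
    [[-22.4,26.9,0],[0,0,0],1],
    [[-27.2,37.6,0],[0,0,0],1],
    [[-30.5,48.9,0],[0,0,0],1],
  ],
)

```text
clock: 35.25
tcp_pos: [0.4973, -0.2365, 0.1]
orientation: [-0.002, 0.996, 0.094, -0.001]
wrist_force: [-4.1, 2.7, 9.7]
finger_gap: 0.0137
grip_force: 20.8
```

Request:
move_arm(
  targets=[
    [[0,1,0],[0,0,0],1],
    [[0,2,0],[0,0,0],1],
    [[0,2,0],[0,0,0],1],
  ],
)

```text
clock: 35.62
tcp_pos: [0.4972, -0.2387, 0.1]
orientation: [-0.001, 0.996, 0.094, -0.002]
wrist_force: [-3.5, 1.2, 10.2]
finger_gap: 0.0139
grip_force: 20.6
```

Run:
```python
from fit import *
s=st();p=np.array(s["tcp_pos"])*1e3;r=p[:2]-[587.33,-241.11];print("r",np.linalg.norm(r),"q",np.radians(169.02+9.2)-np.arctan2(r[1],r[0])%(2*np.pi))
```

```text
t 35.62 tcp [ 497.2 -238.7  100. ] yaw 10.78 z [-0.004  0.002 -1.   ] gap 13.9 F [-3.5  1.2 10.2] grip 20.6
r 90.12884280979515 q -0.003823369802862242
```

Request:
move_arm(
  targets=[
    [[0,1.5,0],[0,0,0],1],
    [[0,3,0],[0,0,0],1],
    [[0,3,0],[0,0,0],1],
  ],
)

```text
clock: 36.0
tcp_pos: [0.4972, -0.239, 0.0999]
orientation: [-0.004, 0.996, 0.095, -0.002]
wrist_force: [-4.3, 9.3, 14.6]
finger_gap: 0.0135
grip_force: 21.1
```

At the stop: the push force rose to 9 N with no further travel. I'll release and withdraw.

Request:
move_arm(
  targets=[
    [[0,-2.5,0],[0,0,0],1],
    [[0,-2.5,0],[0,0,0],0.4],
    [[0,-2.5,0],[0,0,0],0.4],
    [[0,-2.5,-40],[0,0,0],0.4],
    [[0,-2.5,-90],[0,0,0],0.4],
  ],
)

```text
clock: 36.62
tcp_pos: [0.4984, -0.2394, 0.1888]
orientation: [-0.002, 0.996, 0.094, -0.002]
wrist_force: [1.3, -0.4, -0.5]
finger_gap: 0.0258
grip_force: 0.0
```

Request:
move_arm(
  targets=[
    [[-80,0,-20],[0,0,0],0.4],
    [[-80,0,-20],[0,0,0],0.4],
    [[-80,0,-20],[0,0,0],0.4],
    [[-80,0,-20],[0,0,0],0.4],
  ],
)

```text
clock: 37.12
tcp_pos: [0.4217, -0.2551, 0.2091]
orientation: [-0.0, 0.996, 0.094, -0.0]
wrist_force: [-0.4, 0.2, 0.2]
finger_gap: 0.0258
grip_force: 0.0
```

Run:
```python
from fit import *
s=st();w=env.read_camera("wrist");save(w,"y.png")
h=cv2.cvtColor(w["pixels"],cv2.COLOR_RGB2HSV); m=cv2.inRange(h,(0,150,60),(7,255,255))|cv2.inRange(h,(173,150,60),(180,255,255))
n,l,ss,cc=cv2.connectedComponentsWithStats(m)
print("expect peg",w2pix(w,[.5003,-.2372,.114],s))
for k in range(1,n):
    if ss[k,4]>60: 
        P=pix2w(w,*cc[k],.110,s);print(ss[k],cc[k].round(1),np.round(P*1e3,1))
for nm in ("keeper_peg","keeper_pivot","spindle_top"):
    print(nm,[(np.round(d["centre"],4).tolist(),round(d["confidence"],2)) for d in env.landmark_of(nm,w)[:2]])
c=env.read_camera("scene")
for nm in ("oil_can","spray_can","torch","large_bearing","spacer","small_bearing"):
    print(nm,[(np.round(d["centre"],3).tolist(),round(d["confidence"],2)) for d in env.landmark_of(nm,c)[:2]])
```

```text
t 37.12 tcp [ 421.7 -255.1  209.1] yaw 10.78 z [-0.     0.001 -1.   ] gap 25.8 F [-0.4  0.2  0.2] grip 0.0
expect peg (np.float64(254.06597528369397), np.float64(100.24194514142278))
[246  91  16  18 231] [253.4  99.7] [ 500.7 -236.5  110. ]
[ 312  202   90   44 1389] [357.  219.7] [ 410.  -356.8  110. ]
keeper_peg [([0.5027, -0.2375, 0.0996], 0.73)]
keeper_pivot []
spindle_top [([0.5154, -0.2546, 0.0994], 0.75)]
oil_can [([0.688, -0.079, -0.0], 0.81), ([0.557, 0.276, 0.047], 0.29)]
spray_can [([0.701, 0.077, 0.001], 0.67)]
torch [([0.368, -0.024, -0.001], 0.64)]
large_bearing [([0.514, -0.254, 0.022], 0.52)]
spacer [([0.514, -0.25, 0.034], 0.56)]
small_bearing [([0.493, -0.107, 0.006], 0.81), ([0.514, -0.255, 0.056], 0.53)]
```

```bash
python3 -c "
from workcell import env
print(env.hand_in())"
```

```text
the job is handed in; nothing more can be done
None
```

The bearing stack is built and the keeper is swung in to its stop; I handed it in at 37 s of the 72 s allowed, the hand-in gave no verdict, the oil can, spray can and torch still measure in place, and I viewed 11 pictures, one over the limit of 10.

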